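# Clamp the drying rail in the vise and lean the painted panels on it

## Task

Set up drying for the painted sample panels: clear the cork block out of the vise into the tray, crank the vise open, lay the loose wooden rail on its bed between the jaws so that it sticks out equally on both sides, let go, and crank the vise until it grips the rail firmly. Then take every panel from the rack and lean it against the clamped rail, foot on the table, sloping back like a picture propped against a wall, painted face outward (away from the rail). Leave the mixing cup where it is.

Things in the scene. Friction and masses are not known exactly. Their poses are not given: they have to be found in the camera images.
- vise: Blue and dark steel machine vise, fixed on a sheet of brown paper. Origin: centre of its underside. +x runs from crank to fixed jaw, y along the jaws. Base 200 x 86 mm, x -130 to +70 mm; bed 60 mm high; jaws 80 mm wide, tops 84 mm above the table. The fixed jaw's gripping face is at x = +30 mm; an end plate at x = -126 to -104 mm is 96 mm high.
- seat (a point): Point on the vise's bed (z = 60 mm) at vise x = +8 mm: the middle of the rail's underside when the rail lies against the fixed jaw. Axes as the vise.
- jaw (a joint): Travel of the moving jaw towards the fixed jaw, m: 0 = fully open, when the free opening between the moving jaw's pad and the fixed jaw is 72 mm; opening = 72 mm - value, so the pad meets the 44 mm rail at 0.028 m if the rail lies against the fixed jaw. Starts nearly shut, 0.032 to 0.043. Range 0 to 0.050.
- jaw_pad: Black rubber pad, 8 x 78 x 22 mm, on the moving jaw's gripping face; yields up to 5 mm, about 6 N per mm. Origin: middle of its lower edge; its gripping face is 4 mm further towards the fixed jaw; axes as the vise.
- crank (a joint): Angle of the vise's crank, rad; 0 with the red knob straight up, growing clockwise seen from the knob's end (looking along vise +x), which closes the jaw 10 mm a turn; several turns possible. It stays where it is left.
- crank_axis (a point): Point on the crank's axis of turning (which runs along vise x, 72 mm above the table), level with knob_grip: the centre of the circle that knob_grip runs on. Axes as the vise.
- knob_grip (a point): Point on the crank's red knob, a level bar 16 mm thick, 78 mm long, pointing away from the vise (vise -x) and spinning freely on its pin. It runs on an upright circle of radius 42 mm about crank_axis, 30 to 114 mm above the table. The point lies on the bar's axis, 52 mm from its root and 26 mm from its free end: pinch it there from above.
- sanding_block: Cork sanding block, 20 mm thick (x), 70 mm long (y), 50 mm tall (z), 60 g; at the start it stands loosely on the vise's bed between the jaws, its top 110 mm above the table. Origin: centre of its underside.
- block_center (a point): The centre of the cork sanding block. Axes as the block.
- tray: Fixed grey open tray, 120 (x) x 100 (y) x 30 mm high, walls 4 mm, floor about 4 mm thick, on the table at one side. Origin: centre of its underside.
- rail: Square light wooden bar 44 x 44 x 360 mm, 0.33 kg, loose on the table at the start. Its length is its y axis. Origin: centre of the underside it started on (any of the four long faces will do as underside).
- rail_center (a point): The centre of the wooden rail (22 mm inside every long face, 180 mm from each end). Axes as the rail.
- rack: Fixed wooden rack, 232 (x) x 80 (y) x 42 mm high, with four slots across it, open above and at the ends, 14 mm wide, 30 mm deep, 55 mm apart (x = -82.5, -27.5, 27.5, 82.5 mm). Origin: centre of its underside.
- panel1: Sample panel, slate on its painted face (-x), bare wood on its back (+x); in the rack the painted faces look to the robot's side. 10 mm thick (x), 55 mm wide (y), 170 mm tall (z), about 90 g. Origin: centre of its lower edge face. Starts upright in the rack, its foot 12 mm and its top 182 mm above the table. May be absent.
- panel2: Sample panel, dark red on its painted face (-x), bare wood on its back (+x); in the rack the painted faces look to the robot's side. 10 mm thick (x), 55 mm wide (y), 170 mm tall (z), about 90 g. Origin: centre of its lower edge face. Starts upright in the rack, its foot 12 mm and its top 182 mm above the table. May be absent.
- panel3: Sample panel, dark green on its painted face (-x), bare wood on its back (+x); in the rack the painted faces look to the robot's side. 10 mm thick (x), 55 mm wide (y), 170 mm tall (z), about 90 g. Origin: centre of its lower edge face. Starts upright in the rack, its foot 12 mm and its top 182 mm above the table. May be absent.
- panel4: Sample panel, ochre on its painted face (-x), bare wood on its back (+x); in the rack the painted faces look to the robot's side. 10 mm thick (x), 55 mm wide (y), 170 mm tall (z), about 90 g. Origin: centre of its lower edge face. Starts upright in the rack, its foot 12 mm and its top 182 mm above the table. May be absent.
- cup: An empty clear plastic mixing cup, 72 mm across, 85 high; not part of the job, leave it where it is.

How it is judged:
On the way, in this order (a step that is already met when the one before it is completed fails the run):
1. the cork block lies in the tray, released (x of block_center in the frame of tray between -0.055 and 0.055 m and y of block_center in the frame of tray between -0.045 and 0.045 m and z of block_center in the frame of tray below 0.045 m and contact force between the fingers and sanding_block below 0.1 N), for 0.2 s.
2. the rail lies on the vise's bed between the open jaws, released and not yet clamped (x of rail_center in the frame of vise between -0.035 and 0.02 m and z of rail_center in the frame of vise between 0.076 and 0.087 m and y of rail_center in the frame of vise between -0.03 and 0.03 m and angle between the y axis of rail and the y axis of vise, either way round below 0.12 rad and contact force between the fingers and rail below 0.1 N and contact force between jaw_pad and rail below 4 N and linear speed of rail below 0.03 m/s), for 0.2 s.
3. the vise is cranked tight on the rail (x of rail_center in the frame of vise between -0.035 and 0.02 m and z of rail_center in the frame of vise between 0.076 and 0.087 m and y of rail_center in the frame of vise between -0.03 and 0.03 m and angle between the y axis of rail and the y axis of vise, either way round below 0.12 rad and contact force between jaw_pad and rail above 8 N), for 0.3 s.
At the end, for the whole second after the job is handed in: Block in tray; rail flat on the bed, parallel to the jaws within 0.12 rad, centred within 30 mm, pressed by the pad with over 8 N; every panel present at rest, foot on the table, touching the rail, sloping 7 to 35 degrees from upright, painted face outward and up (all of step 3 and x of block_center in the frame of tray between -0.055 and 0.055 m and y of block_center in the frame of tray between -0.045 and 0.045 m and z of block_center in the frame of tray below 0.045 m and angle between panel1's own x axis and vertical between 1.691 and 2.191 rad and height (world z) of each of panel1, panel2, panel3, panel4 below 0.012 m and contact force between each of panel1, panel2, panel3, panel4 and rail above 0.02 N and linear speed of each of panel1, panel2, panel3, panel4, rail below 0.02 m/s and angle between panel2's own x axis and vertical between 1.691 and 2.191 rad and angle between panel3's own x axis and vertical between 1.691 and 2.191 rad and angle between panel4's own x axis and vertical between 1.691 and 2.191 rad).
It fails at once if the mixing cup is knocked more than 5 cm from its place (distance of cup from where it was at the start of the episode above 0.05 m).
Of panel1, panel2, panel3, panel4 only 2 to 4 are there at a start; the rules pass over those that are not, and their reading is None.
At some moment in a run one of rail may be knocked a few centimetres aside while the robot is not near it.
It also fails if it takes over 210 s, if anything falls off the work surface, if the arm or the gripper's body presses on something with over 40 N, if the wrist force passes 120 N, or if a joint passes its speed limit or range.

## Robot

A 6-joint arm with a two-finger parallel gripper is mounted at the origin on the work surface. World frame = base frame: x ahead of the robot, y to its left, z up, the work surface at z = 0. Lengths are in m, angles in rad, forces in N, time in s.
With the tool pointing down it reaches from about 0.375 to 0.9 m from the base axis. Payload 3.1 kg.
Tool frame: the origin (TCP) lies at the very end of the fingers, on their centre line; the grasp point (between the pads) lies 19 mm behind it; z points along the fingers, x is the direction in which the jaws open and shut, and the axes are right-handed (so a half turn about z gives the same grasp; the last joint's range is limited). The gripper opens to 87 mm and grips with 3 to 60 N. Pads are 19 mm wide; open, the fingers measure 117 mm over their backs; the gripper's body (75 mm by 190 mm) begins 51 mm behind the grasp point.
Start: joints at [-1.363, 0.527, 1.433, -0, 1.181, -0.178], TCP at [0.236, -0.579, 0.19] pointing down, gripper open.
Joint ranges: [-3.08, 3.08], [-0.75, 2.2], [0.22, 2.44], [-1.43, 4.57], [0, 2.65], [-2.85, 2.85]. Speed limits (rad/s): [2.79, 2.79, 3.14, 3.14, 3.14, 3.14].

## Interface

Orientations are given as a unit quaternion [x, y, z, w].
In Python, from rig import robot gives the robot as it stands. The module is installed in compiled form; this text tells all that it offers.
- The arm moves only by the shell command python3 -m creep 'ROWS' [OPENING] [FORCE]. ROWS is a JSON object of lists of equal length, an entry for each row: "dp": the shift along the tool's x, y, z in cm, a list of three; "turn": the turn, a rotation vector about the tool's x, y, z in degrees, a list of three. In form: {"dp": [[x, y, z], ...], "turn": [[wx, wy, wz], ...]}. A call has 1 to 20 rows; each row shifts and turns the commanded pose from where the row before left it, along the tool's axes as they then stand; what a row does not reach is not made up. A row lasts 1/10 s, in which the tool goes at most 50 mm and 8.59 degrees, less where a joint would pass 70% of its speed; a pose out of reach is approached as far as the arm can. A call is refused whole if a number of a shift passes 5 or a number of a turn 8.59, either way. A call with a gripper value outside its range is refused whole. OPENING is the gripper command: -1 is fully open, 1 is shut, values between are in proportion, set as the call begins (- or left out, the last holds). The fingers move at their own pace and stop on an object; FORCE is the grip in N (left out, the last holds). Time passes only in rows, so rows that do not move let the fingers close. It gives the time, the measured TCP pose, the force and the opening at its end, in the units of the state.
- robot.get_obs(): the state, without advancing time (a new reading comes with each control period).
- robot.camera(name): name is "scene" or "top"; returns the picture (384x512x3 uint8, red, green, blue); there is no depth.
- robot.calibration(name): a dict with "fx", "fy", "cx", "cy" (pixels), "rvec" (rotation vector, rad) and "tvec" (3), from world to camera coordinates, as OpenCV has them. Camera axes: x right, y down, z forward; pixel columns grow to the right and rows downward; lengths in m; the calibration is good to about 2 mm. A picture is of the moment at which its call begins. calibration takes no time and is no camera call.
- robot.hand_in(): hands the job in, once; it reports no verdict.
Trained networks look in the newest picture that a camera, given by its name, has taken for a name from the list of things; names that differ only in an ending like _2 or _b are one class to them, and where a whole thing is asked for, a point or a joint stands for the part that bears it (a point fixed in the world has none). Each returns a list of dicts, best first, with "confidence" (0 to 1); they miss things now and then, are a little off and sometimes report something else, mostly with a low value. They report only what shows in the picture. A call takes as long as a camera call.
- robot.masks_of(name, camera): "pixels" (384x512 bool, what is visible of it).
- robot.tip_of(name, camera): "point" ([x, y, z] in m, in the coordinates of the camera as it stood for that picture, good to about 4 mm: a listed point, or the origin of a listed thing).
The state is a dict: "time": time; "q": joint angles; "joint_velocities": joint speeds; "joint_torque": joint torques, N m; "position": TCP position; "tool_rot": TCP orientation; "ft_force": force on the tool from outside, world axes, zero at the start; "moment": the same for the moment, N m; "grip_width": finger opening in m.
Only numpy, scipy, OpenCV 4.12 (cv2) and the standard library are available. Lean on these libraries where they do the work, as an engineer would, in place of code of your own. Each camera call takes 0.05 s, during which the arm holds its last target.

## Working session

There is one attempt and no reset: what is moved stays moved. The work goes in short steps, Python scripts to look and compute and a shell command to move; the robot and the scene stay as the last step left them, time stands still between calls to the robot, and variables do not carry over. Pictures are saved under pics/ and viewed, and the job is handed in when it is done.

```bash
mkdir -p pics
cat > h.py <<'E'
import numpy as np, cv2
from scipy.spatial.transform import Rotation as R
from rig import robot
def T(cam):
    c=robot.calibration(cam); Rm=cv2.Rodrigues(np.array(c['rvec'],float))[0]; return c,Rm,np.array(c['tvec'],float).ravel()
def shot(cam,name=None):
    im=robot.camera(cam)
    if name: cv2.imwrite(f'pics/{name}.png',cv2.cvtColor(im,cv2.COLOR_RGB2BGR))
    return im
def tip(n,cam,k=1):
    c,Rm,t=T(cam)
    for d in robot.tip_of(n,cam)[:k]:
        p=Rm.T@(np.array(d['point'])-t); print(cam,n,round(d['confidence'],2),np.round(p,4))
def proj(p,cam):
    c,Rm,t=T(cam); q=Rm@np.array(p)+t; return np.array([c['fx']*q[0]/q[2]+c['cx'],c['fy']*q[1]/q[2]+c['cy']])
def onplane(uv,z,cam):
    c,Rm,t=T(cam); d=Rm.T@np.array([(uv[0]-c['cx'])/c['fx'],(uv[1]-c['cy'])/c['fy'],1]); o=-Rm.T@t
    return o+d*(z-o[2])/d[2]
def st():
    o=robot.get_obs(); print('t',round(o['time'],2),'p',np.round(o['position'],4),'q',np.round(o['q'],3),'F',np.round(o['ft_force'],1),'w',round(o['grip_width'],4)); r=R.from_quat(o['tool_rot']).as_matrix(); print('tool x',np.round(r[:,0],3),'y',np.round(r[:,1],3),'z',np.round(r[:,2],3)); return o
E
python3 - <<'E'
from h import *
st()
for cam in ['scene','top']:
    shot(cam,cam+'0')
    c,Rm,t=T(cam); print(cam,'pos',np.round(-Rm.T@t,3))
E
```

```text
t 0.0 p [ 0.2356 -0.578   0.1895] q [-1.363  0.528  1.434 -0.     1.181 -0.179] F [0.2 0.6 0.4] w 0.0867
tool x [ 0.377 -0.926 -0.002] y [-0.926 -0.377 -0.   ] z [-0.     0.002 -1.   ]
scene pos [1.1   0.135 0.976]
top pos [0.184 0.002 1.74 ]
```

View pics/scene0.png

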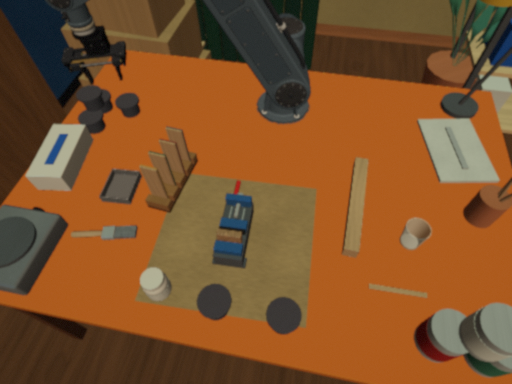

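View pics/top0.png

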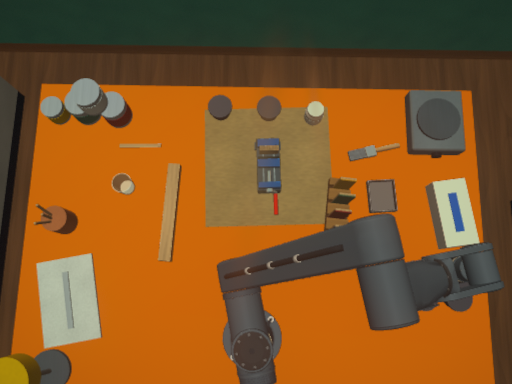

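Run:
```python
from h import *
for cam in ['scene','top']:
    for n in ['vise','seat','jaw_pad','crank_axis','knob_grip','block_center','tray','rail_center','rack','cup','panel1','panel2','panel3','panel4']: tip(n,cam,2)
st()
```

```text
scene vise 0.96 [ 0.6525 -0.0456 -0.0033]
scene vise 0.38 [ 0.5161 -0.4751  0.003 ]
scene seat 0.69 [ 0.6544 -0.0512  0.0575]
scene jaw_pad 0.6 [ 0.6417 -0.0484  0.0598]
scene crank_axis 0.94 [ 0.4629 -0.0604  0.0755]
scene crank_axis 0.17 [ 0.6503 -0.0472 -0.0026]
scene knob_grip 0.52 [ 0.4591 -0.0815  0.039 ]
scene tray 0.64 [ 4.541e-01 -3.118e-01  2.000e-04]
scene tray 0.6 [ 0.514  -0.476   0.0018]
scene rail_center 0.62 [0.4409 0.307  0.0202]
scene rail_center 0.56 [ 0.4295 -0.3025  0.0113]
scene rack 0.76 [ 0.4537 -0.3121  0.0037]
scene cup 0.85 [0.531  0.4815 0.0042]
scene cup 0.56 [ 6.537e-01 -4.570e-02 -4.000e-04]
scene panel1 0.94 [ 0.4308 -0.307   0.0115]
scene panel1 0.83 [ 0.3761 -0.2984  0.0093]
scene panel2 0.94 [ 0.4308 -0.307   0.0115]
scene panel2 0.83 [ 0.3761 -0.2984  0.0093]
scene panel3 0.94 [ 0.4308 -0.307   0.0115]
scene panel3 0.83 [ 0.3761 -0.2984  0.0093]
scene panel4 0.94 [ 0.4308 -0.307   0.0115]
scene panel4 0.83 [ 0.3761 -0.2984  0.0093]
top vise 0.63 [ 0.6523 -0.0468 -0.0022]
top seat 0.57 [ 0.6611 -0.0455  0.0596]
top jaw_pad 0.47 [ 0.6434 -0.047   0.0
[... 215 characters left out ...]
.4754 -0.0008]
top tray 0.51 [ 0.4422  0.3092 -0.0005]
top rail_center 0.91 [0.4429 0.3112 0.0226]
top rail_center 0.51 [ 0.6693 -0.0454  0.0839]
top rack 0.92 [ 0.4621 -0.3069 -0.0008]
top panel1 0.73 [ 0.4327 -0.2961  0.0093]
top panel1 0.52 [ 0.4861 -0.3072  0.015 ]
top panel2 0.73 [ 0.4327 -0.2961  0.0093]
top panel2 0.52 [ 0.4861 -0.3072  0.015 ]
top panel3 0.73 [ 0.4327 -0.2961  0.0093]
top panel3 0.52 [ 0.4861 -0.3072  0.015 ]
top panel4 0.73 [ 0.4327 -0.2961  0.0093]
top panel4 0.52 [ 0.4861 -0.3072  0.015 ]
t 1.5 p [ 0.2358 -0.5788  0.1904] q [-1.363  0.528  1.433 -0.     1.181 -0.178] F [-0.2  0.4 -0.3] w 0.0868
tool x [ 0.377 -0.926 -0.   ] y [-0.926 -0.377  0.   ] z [-0.  0. -1.]
```

Run:
```python
from h import *
a=cv2.imread('pics/scene0.png'); b=cv2.imread('pics/top0.png')
cv2.imwrite('pics/z1.png',np.hstack([cv2.resize(a[120:280,130:262],(396,480),interpolation=2),cv2.resize(b[120:240,240:340],(400,480),interpolation=2)]))
```

```text
(no output)
```

View pics/z1.png

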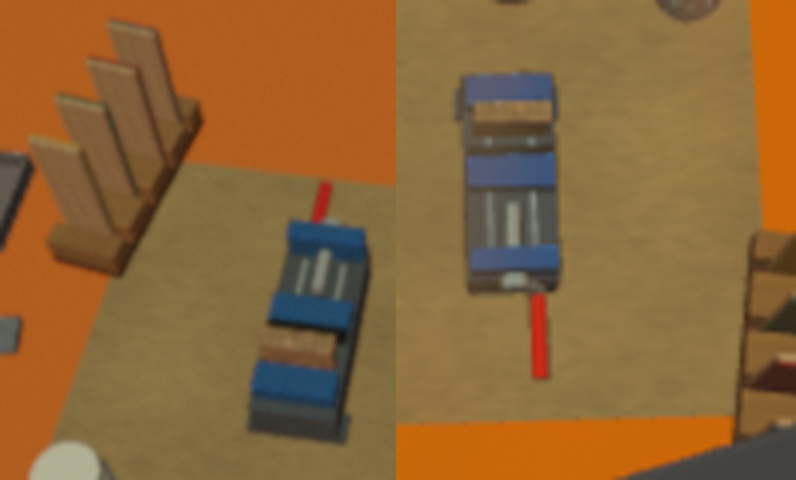

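Run:
```python
from h import *
for cam in ['scene','top']:
    shot(cam)
    for n,z in [('vise',0.05),('tray',0.03),('rail_center',0.044),('rack',0.042)]:
        for d in robot.masks_of(n,cam)[:1]:
            m=d['pixels'].astype(np.uint8); 
            if n=='vise': m=cv2.morphologyEx(m,cv2.MORPH_OPEN,np.ones((7,7),np.uint8))
            c=max(cv2.findContours(m,0,2)[0],key=cv2.contourArea)[:,0]
            w=np.array([onplane(p,z,cam)[:2] for p in c],np.float32)
            r=cv2.minAreaRect(w); print(cam,n,round(d['confidence'],2),np.round(r[0],4),np.round(r[1],3),round(r[2],1))
    tip('panel1',cam,8)
    tip('block_center',cam,3)
```

```text
scene vise 0.6 [ 0.6545 -0.0417] [0.439 0.456] 2.8
scene tray 0.79 [ 0.5233 -0.4677] [0.134 0.113] 4.3
scene rail_center 0.77 [0.4507 0.304 ] [0.051 0.383] 87.0
scene rack 0.65 [ 0.4728 -0.3007] [0.102 0.252] 84.3
scene panel1 0.95 [ 0.5384 -0.3175  0.0074]
scene panel1 0.79 [ 0.482  -0.3151  0.0125]
scene panel1 0.64 [ 0.4306 -0.3046  0.0113]
scene panel1 0.63 [ 0.461  -0.0587  0.0758]
scene panel1 0.59 [ 0.3756 -0.299   0.0123]
scene panel1 0.19 [ 0.5175 -0.4754  0.007 ]
scene block_center 0.57 [ 0.6672 -0.0527  0.0835]
scene block_center 0.31 [ 0.4408  0.3091 -0.0044]
top vise 0.82 [ 0.6193 -0.0493] [0.45  0.469] 2.1
top tray 0.87 [ 0.5168 -0.4721] [0.126 0.111] 4.8
top rail_center 0.68 [0.4426 0.307 ] [0.051 0.36 ] 87.1
top rack 0.56 [ 0.4788 -0.305 ] [0.085 0.197] 84.2
top panel1 0.55 [ 0.541  -0.3184  0.0109]
top panel1 0.53 [ 0.432  -0.2977  0.0144]
top panel1 0.45 [ 0.487  -0.3105  0.0136]
top block_center 0.55 [ 0.6689 -0.0497  0.0815]
```

```bash
cat >> h.py <<'E'
def go(p,yaw,tiltrot=None):
    """delta (cm, tool axes) to TCP p with tool down and tool x at yaw deg"""
    o=robot.get_obs(); r=R.from_quat(o['tool_rot']); c,s=np.cos(np.radians(yaw)),np.sin(np.radians(yaw))
    g=R.from_matrix(np.array([[c,s,0],[s,-c,0],[0,0,-1]]))
    if tiltrot is not None: g=tiltrot*g
    print('dp now cm',np.round(r.inv().apply(np.array(p)-o['position'])*100,2),'turn deg',np.round((r.inv()*g).as_rotvec(degrees=True),2),'| dp in goal axes',np.round(g.inv().apply(np.array(p)-o['position'])*100,2))
V=np.array([0.6524,-0.0462,0]); VY=2.5
def v2w(p):
    return V+R.from_euler('z',VY,degrees=True).apply(p)
E
python3 -m creep '{"dp":[[0,0,-0.7],[0,0,-0.7],[0,0,-0.7],[0,0,-0.7],[0,0,-0.7],[0,0,-0.7],[0,0,-0.7],[0,0,-0.7],[0,0,-0.7],[0,0,0],[0,0,0]],"turn":[[0,0,-7.8],[0,0,-7.8],[0,0,-7.8],[0,0,-7.8],[0,0,-7.8],[0,0,-7.8],[0,0,-7.8],[0,0,-7.8],[0,0,-7.8],[0,0,0],[0,0,0]]}' -1 20
python3 -c "
from h import *
st(); go([0.668,-0.049,0.20],2.5)"
```

```text
time: 3.3
position: [0.2358, -0.5787, 0.2534]
tool_rot: [1.0, 0.019, 0.0, 0.0]
ft_force: [-0.4, 0.6, -1.1]
grip_width: 0.0869
t 3.3 p [ 0.2358 -0.5787  0.2534] q [-1.362  0.466  1.358  0.     1.318 -1.401] F [-0.4  0.6 -1.1] w 0.0869
tool x [0.999 0.038 0.   ] y [ 0.038 -0.999  0.   ] z [ 0. -0. -1.]
dp now cm [ 45.22 -51.28   5.34] turn deg [ 0.   -0.01 -0.3 ] | dp in goal axes [ 45.49 -51.04   5.34]
```

```bash
python3 -m creep '{"dp":[[3,-3.4,0],[3,-3.4,0],[3,-3.4,0],[3,-3.4,0],[3,-3.4,0],[3,-3.4,0],[3,-3.4,0],[3,-3.4,0],[3,-3.4,0],[3,-3.4,0],[3,-3.4,0],[3,-3.4,0],[3,-3.4,0],[3,-3.4,0],[3.2,-3.7,0],[0,0,0],[0,0,0]],"turn":[[0,0,0],[0,0,0],[0,0,0],[0,0,0],[0,0,0],[0,0,0],[0,0,0],[0,0,0],[0,0,0],[0,0,0],[0,0,0],[0,0,0],[0,0,0],[0,0,0],[0,0,-0.3],[0,0,0],[0,0,0]]}' 0.0
python3 -c "
from h import *
st(); shot('top','t1');shot('scene','s1'); tip('rail_center','top');tip('knob_grip','top');tip('panel1','top',6)
go([0.668,-0.049,0.089],2.5)"
```

```text
time: 5.0
position: [0.666, -0.0465, 0.2523]
tool_rot: [1.0, 0.024, -0.001, 0.0]
ft_force: [-0.5, 1.0, -0.9]
grip_width: 0.0433
t 5.0 p [ 0.666  -0.0465  0.2523] q [-2.360e-01  5.320e-01  1.242e+00 -1.000e-03  1.369e+00 -2.840e-01] F [-0.5  1.  -0.9] w 0.0433
tool x [ 0.999  0.047 -0.002] y [ 0.047 -0.999  0.   ] z [-0.002 -0.    -1.   ]
top knob_grip 0.56 [ 0.4653 -0.0779  0.0319]
top panel1 0.76 [ 0.4284 -0.2953  0.0088]
top panel1 0.74 [ 0.4889 -0.3144  0.0154]
top panel1 0.67 [ 0.377  -0.2978  0.0102]
top panel1 0.65 [ 0.5425 -0.3158  0.0129]
dp now cm [ 0.26  0.   16.45] turn deg [0.01 0.03 0.01] | dp in goal axes [ 0.25  0.   16.45]
```

View pics/s1.png

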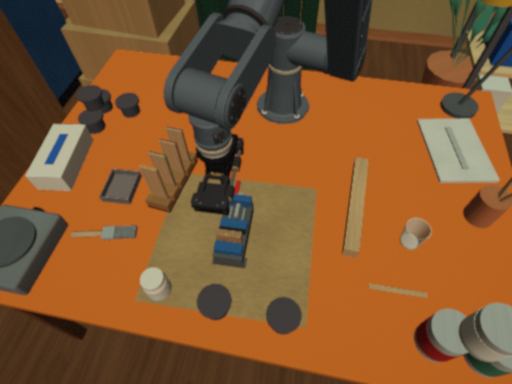

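View pics/t1.png

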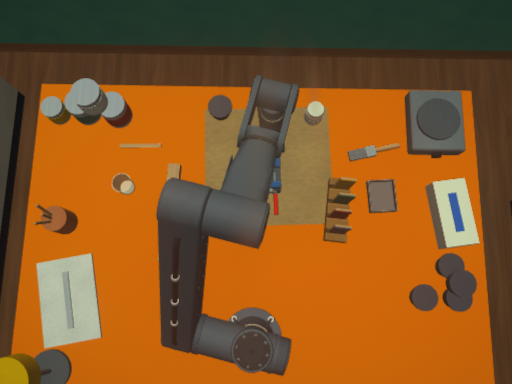

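```bash
python3 -m creep '{"dp":[[0.2,0.1,2],[0,0,3],[0,0,3],[0,0,3],[0,0,2],[0,0,1.5],[0,0,1],[0,0,0.8],[0,0,0],[0,0,0]],"turn":[[0,0,0],[0,0,0],[0,0,0],[0,0,0],[0,0,0],[0,0,0],[0,0,0],[0,0,0],[0,0,0],[0,0,0]]}' 0.0
python3 -m creep '{"dp":[[0,0,0],[0,0,0],[0,0,0],[0,0,0],[0,0,0],[0,0,0]],"turn":[[0,0,0],[0,0,0],[0,0,0],[0,0,0],[0,0,0],[0,0,0]]}' 1 20
python3 -c "
from h import *
st()"
```

```text
time: 6.25
position: [0.6689, -0.0487, 0.0912]
tool_rot: [1.0, 0.023, 0.001, 0.0]
ft_force: [0.2, -0.8, -0.6]
grip_width: 0.0437
time: 6.85
position: [0.6683, -0.0485, 0.0905]
tool_rot: [1.0, 0.023, 0.0, -0.0]
ft_force: [0.5, 0.3, 0.2]
grip_width: 0.0044
t 6.85 p [ 0.6683 -0.0485  0.0905] q [-0.239  0.701  1.396  0.     1.045 -0.285] F [0.5 0.3 0.2] w 0.0044
tool x [0.999 0.046 0.   ] y [ 0.046 -0.999 -0.   ] z [ 0.  0. -1.]
```

Run:
```python
from h import *
a=shot('scene'); b=shot('top'); tip('block_center','scene',2)
a=cv2.cvtColor(a,4);b=cv2.cvtColor(b,4)
cv2.imwrite('pics/z2.png',np.hstack([cv2.resize(a[180:280,180:280],(400,400),interpolation=2),cv2.resize(b[110:210,220:320],(400,400),interpolation=2)]))
```

```text
(no output)
```

View pics/z2.png

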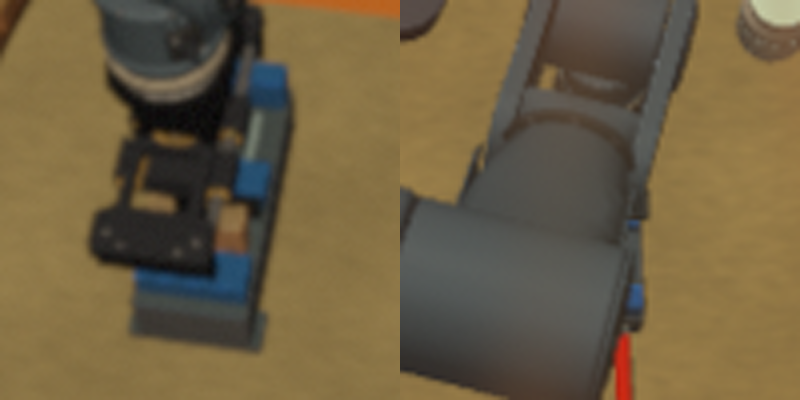

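```bash
python3 -m creep '{"dp":[[0,0,0],[0,0,0]],"turn":[[0,0,0],[0,0,0]]}'; python3 -m creep '{"dp":[[0,0,-1],[0,0,-3],[0,0,-5],[0,0,-4],[0,0,-3],[0,0,0],[0,0,0]],"turn":[[0,0,0],[0,0,0],[0,0,0],[0,0,0],[0,0,0],[0,0,0],[0,0,0]]}'
python3 - <<'E'
from h import *
st()
a=shot('scene'); tip('block_center','scene',2)
for cam,im in [('scene',a)]:
    for d in robot.masks_of('sanding_block',cam)[:2]:
        print(d['confidence'],np.argwhere(d['pixels']).mean(0)[::-1],d['pixels'].sum())
for z in (.085,.11): print(proj([.668,-.049,z],'scene'))
a=cv2.cvtColor(a,4)
cv2.imwrite('pics/z3.png',cv2.resize(a[150:290,160:300],(560,560),interpolation=2))
E
```

```text
time: 7.2
position: [0.6683, -0.0485, 0.0904]
tool_rot: [1.0, 0.023, -0.0, -0.0]
ft_force: [0.2, 1.6, 0.7]
grip_width: 0.0002
time: 7.9
position: [0.6686, -0.0485, 0.252]
tool_rot: [1.0, 0.023, 0.001, 0.0]
ft_force: [-0.5, -0.4, -0.4]
grip_width: 0.0007
t 7.9 p [ 0.6686 -0.0485  0.252 ] q [-0.239  0.535  1.239 -0.     1.366 -0.285] F [-0.5 -0.4 -0.4] w 0.0007
tool x [0.999 0.047 0.002] y [ 0.047 -0.999  0.001] z [ 0.002 -0.001 -1.   ]
scene block_center 0.51 [ 0.6663 -0.0497  0.0833]
0.81 [228.65156794 235.77351916] 287
[229.57956626 237.19183813]
[228.85240093 233.04977353]
```

View pics/z3.png

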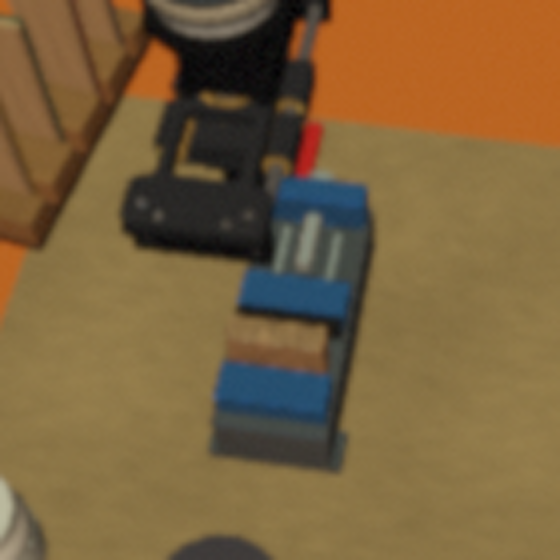

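Run:
```python
from h import *
for z in (.252,.271,.322): print(z,proj([.6686,-.0485,z],'scene'),proj([.6686,-.0485,z],'top'))
a=shot('scene','s4'); b=shot('top','t4')
```

```text
0.252 [224.19832605 206.00710457] [270.25634654 135.06178866]
0.271 [223.45938525 201.78812681] [270.47032352 133.24902496]
0.322 [221.333783   189.65201437] [271.07119832 128.15855215]
```

View pics/s4.png

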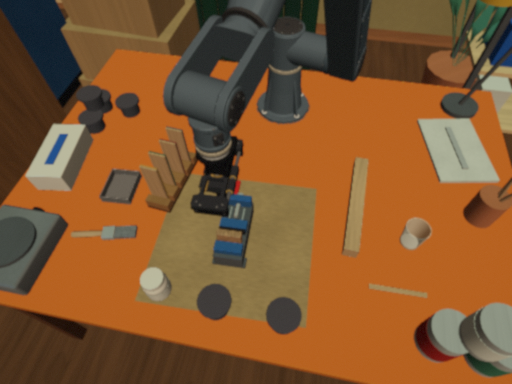

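Run:
```python
import cv2,numpy as np
f=lambda n:cv2.resize(cv2.imread(f'pics/{n}.png')[130:225,175:255],(400,475),interpolation=2)
cv2.imwrite('pics/z4.png',np.hstack([f('s1'),f('s4')]))
```

```text
(no output)
```

View pics/z4.png

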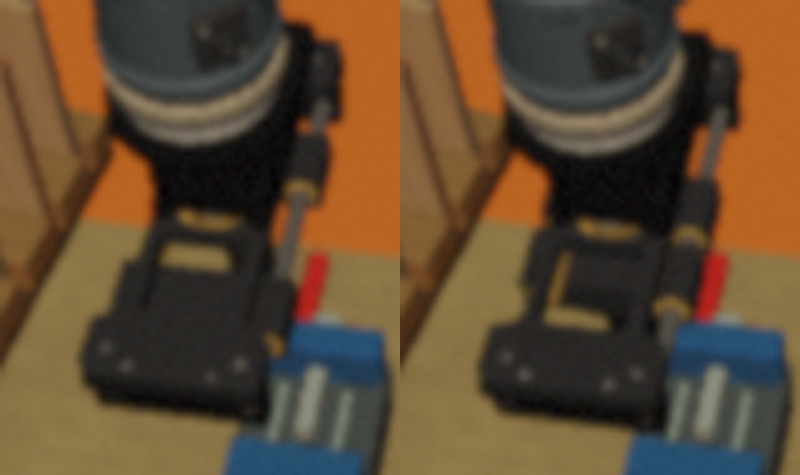

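Run:
```python
from h import *
print(proj([.2356,-.578,.19],'scene'),proj([.2356,-.578,.26],'scene'))
print(proj([.2356,-.578,.19],'top'))
for z in (.252,.28,.3,.32,.35,.4): print(z,onplane([210,205],z,'scene'))
a=cv2.imread('pics/scene0.png');cv2.imwrite('pics/z5.png',cv2.resize(a[0:100,40:150],(880,800)[:2],interpolation=2)[:600,:800])
```

```text
[110.41942587  87.8319483 ] [102.81418433  70.69697463]
[431.37563826 271.32911012]
0.252 [ 0.67243735 -0.08361171  0.252     ]
0.28 [ 0.68896672 -0.07515394  0.28      ]
0.3 [ 0.70077342 -0.06911268  0.3       ]
0.32 [ 0.71258011 -0.06307142  0.32      ]
0.35 [ 0.73029016 -0.05400952  0.35      ]
0.4 [ 0.7598069  -0.03890636  0.4       ]
```

View pics/z5.png

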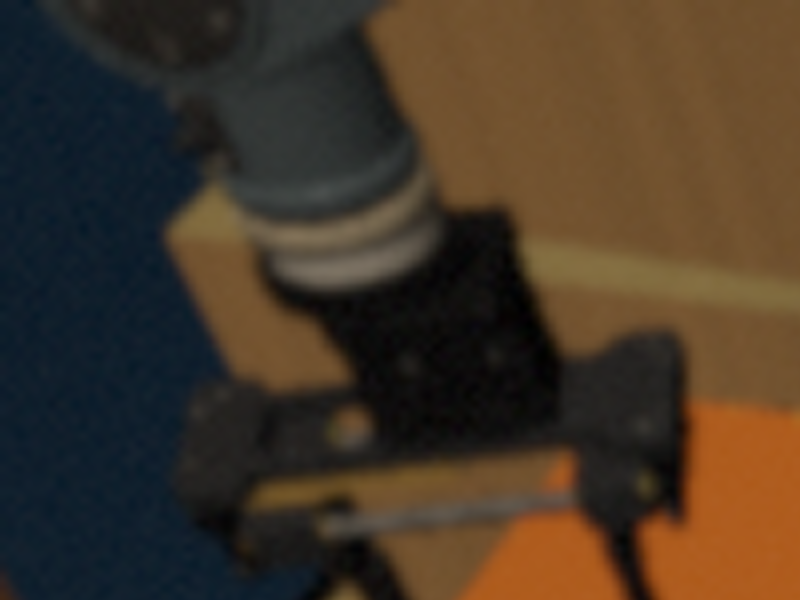

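Run:
```python
from h import *
a=cv2.imread('pics/scene0.png')[185:270,200:265]; b=cv2.imread('pics/top0.png')[130:200,250:290]
cv2.imwrite('pics/z6.png',np.hstack([cv2.resize(a,(455,595),interpolation=2),cv2.resize(b,(340,595),interpolation=2)]))
for z in (0.08,0.11):
  print(z,onplane([259,145.5],z,'top'),onplane([278,150.5],z,'top'))
# expected corners of block
for cam in('scene','top'):
  print(cam,[np.round(proj(v2w([.0165+sx*.01,sy*.035,z]),cam),1).tolist() for z in(.06,.11) for sx in(-1,1) for sy in(-1,1)])
  print(' fixed jaw top',[np.round(proj(v2w([x,sy*.04,.084]),cam),1).tolist() for x in(.03,.07) for sy in(-1,1)])
```

```text
0.08 [ 0.68395291 -0.01338495  0.08      ] [ 0.66611388 -0.08319043  0.08      ]
0.11 [ 0.67491033 -0.01311478  0.11      ] [ 0.65739374 -0.08165851  0.11      ]
scene [[220.4, 237.0], [243.8, 240.2], [218.9, 243.1], [242.6, 246.4], [218.5, 228.8], [243.0, 232.1], [216.9, 235.0], [241.7, 238.4]]
 fixed jaw top [[216.0, 240.2], [243.7, 244.0], [212.7, 253.0], [241.1, 257.1]]
top [[277.1, 153.5], [258.2, 154.0], [276.9, 148.3], [258.0, 148.8], [277.8, 149.7], [258.3, 150.2], [277.6, 144.3], [258.2, 144.8]]
 fixed jaw top [[278.5, 145.5], [256.7, 146.0], [278.1, 135.0], [256.4, 135.6]]
```

View pics/z6.png

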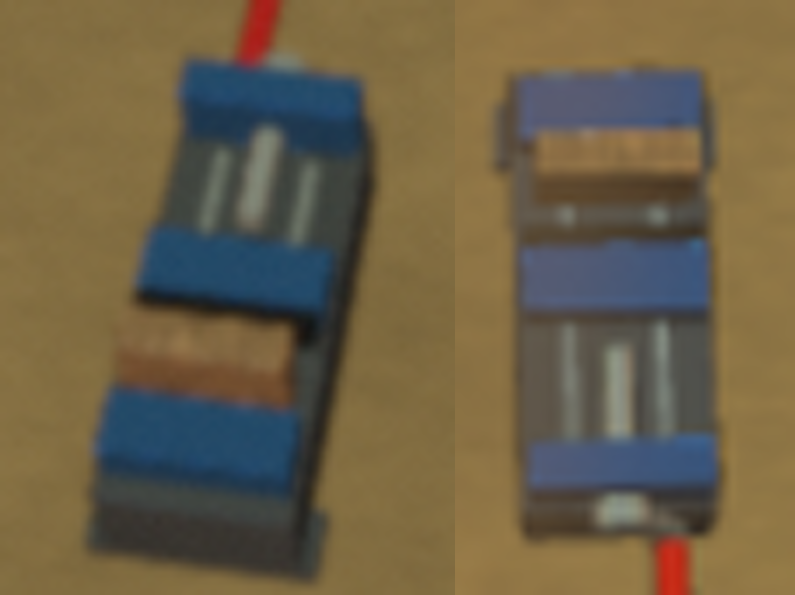

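Run:
```python
from h import *
for zt in (.0905,.252):
  for dz in (.07,.09):
    print(zt,dz,[np.round(proj([.6685+.095,-.0487+sy*.0375,zt+dz],'scene'),1).tolist() for sy in(-1,1)])
```

```text
0.0905 0.07 [[203.6, 254.1], [232.4, 259.4]]
0.0905 0.09 [[202.5, 250.7], [231.8, 256.1]]
0.252 0.07 [[193.0, 222.4], [226.7, 228.3]]
0.252 0.09 [[191.4, 217.7], [225.9, 223.6]]
```

Run:
```python
from h import *
x=np.array([.377,-.926,0]);p=np.array([.2356,-.578,.19])
for s in(-1,1):
  for dz in (0,.019): print(s,dz,proj(p+s*.0435*x+[0,0,dz],'scene'),proj(p+s*.058*x+[0,0,dz],'scene'))
  print('body',proj(p+s*.095*x+[0,0,.07],'scene'),proj(p+s*.095*x+[0,0,.11],'scene'))
a=cv2.imread('pics/scene0.png');cv2.imwrite('pics/z7.png',cv2.resize(a[40:105,50:140],(720,520),interpolation=2))
```

```text
-1 0 [123.1641328  86.2145393] [127.3923652   85.67794155]
-1 0.019 [121.34335731  81.72058836] [125.62829215  81.18242838]
body [131.95271261  67.14505916] [128.13870904  56.55574229]
1 0 [97.58395649 89.46087581] [93.28512948 90.00643261]
1 0.019 [95.41736157 84.97672496] [91.05995051 85.52398747]
body [73.19785379 74.30713304] [67.5960509  63.74916462]
```

View pics/z7.png

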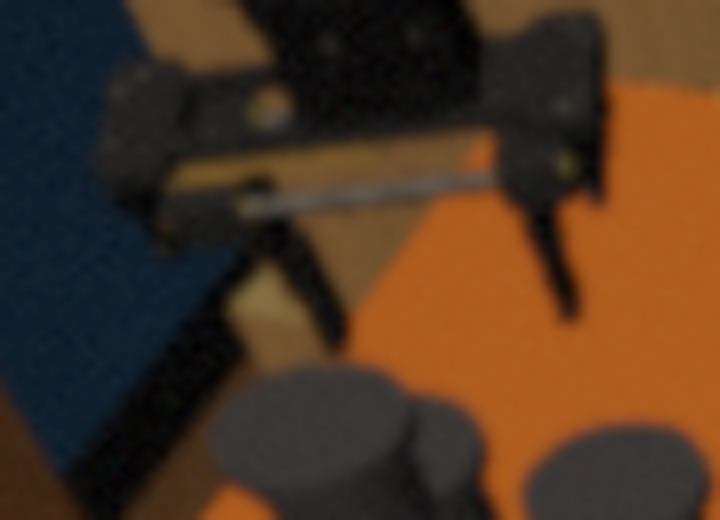

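```bash
python3 -m creep '{"dp":[[0,0,2],[0,0,3],[0,0,3],[0,0,3],[0,0,2],[0,0,1.5],[0,0,1],[0,0,0.6],[0,0,0.5],[0,0,0.5],[0,0,0]],"turn":[[0,0,0],[0,0,0],[0,0,0],[0,0,0],[0,0,0],[0,0,0],[0,0,0],[0,0,0],[0,0,0],[0,0,0],[0,0,0]]}' -0.2
python3 -m creep '{"dp":[[0,0,0.3],[0,0,0.3],[0,0,0.3],[0,0,0.3],[0,0,0]],"turn":[[0,0,0],[0,0,0],[0,0,0],[0,0,0],[0,0,0]]}'
python3 -m creep '{"dp":[[0,0,0],[0,0,0],[0,0,0],[0,0,0],[0,0,0],[0,0,0]],"turn":[[0,0,0],[0,0,0],[0,0,0],[0,0,0],[0,0,0],[0,0,0]]}' 1 20
```

```text
time: 9.25
position: [0.6683, -0.0485, 0.0794]
tool_rot: [1.0, 0.023, -0.0, -0.0]
ft_force: [-0.4, 0.5, -0.6]
grip_width: 0.0521
time: 9.75
position: [0.6679, -0.0484, 0.0669]
tool_rot: [1.0, 0.023, -0.0, -0.0]
ft_force: [0.1, 0.9, -0.9]
grip_width: 0.0524
time: 10.35
position: [0.6683, -0.0485, 0.0675]
tool_rot: [1.0, 0.023, 0.0, 0.0]
ft_force: [-0.2, 0.0, 0.1]
grip_width: 0.0199
```

```bash
python3 -m creep '{"dp":[[0,0,-0.5],[0,0,-1],[0,0,-2],[0,0,-3],[0,0,-4],[0,0,-4],[0,0,-3.5],[0,0,0],[0,0,0]],"turn":[[0,0,0],[0,0,0],[0,0,0],[0,0,0],[0,0,0],[0,0,0],[0,0,0],[0,0,0],[0,0,0]]}'
python3 - <<'E'
from h import *
shot('top','t5');shot('scene','s5');tip('knob_grip','top');tip('knob_grip','scene');tip('tray','top');tip('rail_center','top')
go([.5165,-.4735,.25],4.5)
tip('block_center','scene')
E
```

```text
time: 11.25
position: [0.6686, -0.0486, 0.2492]
tool_rot: [1.0, 0.023, 0.001, 0.0]
ft_force: [-0.1, -0.2, -0.9]
grip_width: 0.0198
top knob_grip 0.43 [ 0.4647 -0.0754  0.0311]
scene knob_grip 0.61 [ 0.4605 -0.0821  0.0403]
top tray 0.57 [ 0.5152 -0.4783 -0.001 ]
dp now cm [-17.05  41.77  -0.41] turn deg [-0.06  0.18 -1.84] | dp in goal axes [-18.39  41.2   -0.43]
scene block_center 0.68 [ 0.6649 -0.0479  0.266 ]
```

View pics/s5.png

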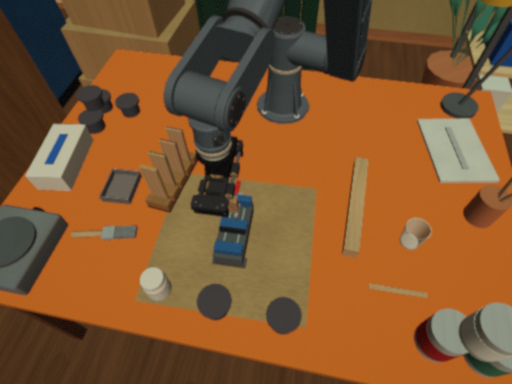

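```bash
python3 -m creep '{"dp":[[-1,2,0],[-1.7,4.2,0],[-1.7,4.2,0],[-1.7,4.2,0],[-1.7,4.2,0],[-1.7,4.2,0],[-1.7,4.2,0],[-1.7,4.2,0],[-1.7,4.2,0],[-1.7,4.2,0],[-0.8,2.2,0],[0,0,0],[0,0,0]],"turn":[[0,0,0],[0,0,0],[0,0,0],[0,0,0],[0,0,0],[0,0,0],[0,0,0],[0,0,0],[0,0,0],[0,0,0],[0,0,-2],[0,0,0],[0,0,0]]}'
python3 - <<'E'
from h import *
st();go([.5162,-.4755,.015],4.5);shot('scene');tip('block_center','scene');shot('top');tip('block_center','top')
E
```

```text
time: 12.9
position: [0.5165, -0.4758, 0.2464]
tool_rot: [0.999, 0.04, -0.0, -0.001]
ft_force: [-0.3, 1.4, 0.0]
grip_width: 0.02
t 12.9 p [ 0.5165 -0.4758  0.2464] q [-9.030e-01  5.900e-01  1.150e+00  1.000e-03  1.403e+00 -9.830e-01] F [-0.3  1.4  0. ] w 0.02
tool x [ 0.997  0.08  -0.001] y [ 0.08  -0.997 -0.002] z [-0.001  0.002 -1.   ]
dp now cm [-2.000e-02  2.000e-02  2.314e+01] turn deg [-0.13  0.03  0.07] | dp in goal axes [-0.03 -0.03 23.14]
scene block_center 0.69 [ 0.517  -0.4741  0.2593]
top block_center 0.68 [ 0.4637 -0.0529  0.0699]
```

```bash
python3 -m creep '{"dp":[[0,0,2],[0,0,4],[0,0,4],[0,0,4],[0,0,3],[0,0,2],[0,0,1],[0,0,1],[0,0,0.8],[0,0,0.5],[0,0,0.4],[0,0,0]],"turn":[[0,0,0],[0,0,0],[0,0,0],[0,0,0],[0,0,0],[0,0,0],[0,0,0],[0,0,0],[0,0,0],[0,0,0],[0,0,0],[0,0,0]]}'
python3 -m creep '{"dp":[[0,0,0.2],[0,0,0.2],[0,0,0]],"turn":[[0,0,0],[0,0,0],[0,0,0]]}'
```

```text
time: 14.3
position: [0.517, -0.476, 0.0204]
tool_rot: [0.999, 0.041, -0.0, -0.0]
ft_force: [-0.2, -0.1, -1.3]
grip_width: 0.0196
time: 14.6
position: [0.5169, -0.476, 0.0164]
tool_rot: [0.999, 0.041, -0.0, -0.0]
ft_force: [-0.2, -0.0, 0.1]
grip_width: 0.0196
```

```bash
python3 -m creep '{"dp":[[0,0,0.2],[0,0,0.15],[0,0,0]],"turn":[[0,0,0],[0,0,0],[0,0,0]]}'
python3 -m creep '{"dp":[[0,0,0],[0,0,0],[0,0,0],[0,0,-0.5],[0,0,-2],[0,0,-4],[0,0,-4],[0,0,-4],[0,0,-4],[0,0,-4],[0,0,0],[0,0,0]],"turn":[[0,0,0],[0,0,0],[0,0,0],[0,0,0],[0,0,0],[0,0,0],[0,0,0],[0,0,0],[0,0,0],[0,0,0],[0,0,0],[0,0,0]]}' 0.2
python3 - <<'E'
from h import *
st();shot('scene','s6');tip('block_center','scene');tip('knob_grip','scene');tip('crank_axis','scene');tip('rail_center','scene');shot('top');tip('block_center','top');tip('knob_grip','top');tip('crank_axis','top');tip('rail_center','top')
E
```

```text
time: 14.9
position: [0.5168, -0.4758, 0.0126]
tool_rot: [0.999, 0.041, -0.0, -0.0]
ft_force: [-0.0, 0.3, -0.5]
grip_width: 0.0197
time: 16.1
position: [0.5174, -0.4764, 0.24]
tool_rot: [0.999, 0.041, 0.001, 0.001]
ft_force: [0.1, 0.7, -1.0]
grip_width: 0.0348
t 16.1 p [ 0.5174 -0.4764  0.24  ] q [-0.903  0.594  1.161 -0.     1.383 -0.984] F [ 0.1  0.7 -1. ] w 0.0348
tool x [0.997 0.081 0.002] y [ 0.081 -0.997  0.003] z [ 0.002 -0.003 -1.   ]
scene block_center 0.66 [ 0.5155 -0.4765  0.0277]
scene knob_grip 0.64 [ 0.4591 -0.0813  0.0397]
scene crank_axis 0.9 [ 0.4636 -0.0582  0.0747]
scene rail_center 0.96 [0.4365 0.3083 0.0172]
top knob_grip 0.23 [ 0.4855 -0.3109  0.0181]
top crank_axis 0.65 [ 0.4604 -0.053   0.0713]
top rail_center 0.59 [0.4427 0.3114 0.0199]
```

View pics/s6.png

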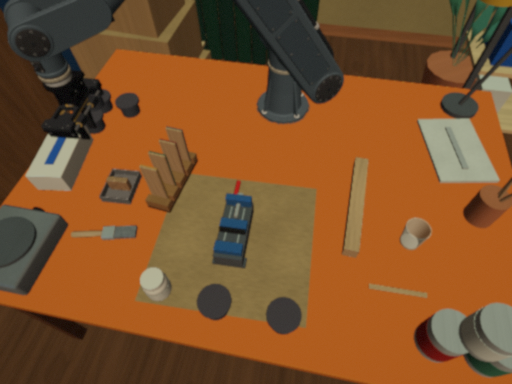

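```bash
python3 -m creep '{"dp":[[0,0,0],[0,0,0],[0,0,0],[0,0,0],[0,0,0],[0,0,0],[0,0,0],[0,0,0],[0,0,0],[0,0,0],[0,0,0],[0,0,0],[0,0,0]],"turn":[[0,0,-8],[0,0,-8],[0,0,-8],[0,0,-8],[0,0,-8],[0,0,-8],[0,0,-8],[0,0,-8],[0,0,-8],[0,0,-8],[0,0,-8],[0,0,0],[0,0,0]]}' 1
python3 - <<'E'
from h import *
st();go([.40,-.14,.10],92.5);go([.4625,-.080,.10],92.5)
E
```

```text
time: 17.9
position: [0.517, -0.4759, 0.2378]
tool_rot: [0.692, 0.722, 0.0, -0.0]
ft_force: [-0.5, -0.8, 0.1]
grip_width: 0.0005
t 17.9 p [ 0.517  -0.4759  0.2378] q [-0.903  0.597  1.162  0.     1.383 -2.517] F [-0.5 -0.8  0.1] w 0.0005
tool x [-0.043  0.999  0.   ] y [ 0.999  0.043 -0.   ] z [-0.  0. -1.]
dp now cm [ 34.07 -10.23  13.79] turn deg [-0.01 -0.01 -0.01] | dp in goal axes [ 34.07 -10.22  13.78]
dp now cm [39.79 -3.72 13.79] turn deg [-0.01 -0.01 -0.01] | dp in goal axes [39.79 -3.72 13.78]
```

```bash
python3 -m creep '{"dp":[[2,-0.6,0],[3.4,-1,0],[3.4,-1,0],[3.4,-1,0],[3.4,-1,0],[3.4,-1,0],[3.4,-1,0],[3.4,-1,0],[3.4,-1,0],[3.4,-1,0],[1.4,-0.6,2],[0,0,3],[0,0,4],[0,0,4],[0,0,4],[0,0,3],[0,0,2],[0,0,0],[0,0,0]],"turn":[[0,0,0],[0,0,0],[0,0,0],[0,0,0],[0,0,0],[0,0,0],[0,0,0],[0,0,0],[0,0,0],[0,0,0],[0,0,0],[0,0,0],[0,0,0],[0,0,0],[0,0,0],[0,0,0],[0,0,0],[0,0,0],[0,0,0]]}'
python3 -m creep '{"dp":[[0,0,0.5],[0,0,0.5],[0,0,0.5],[0,0,0]],"turn":[[0,0,0],[0,0,0],[0,0,0],[0,0,0]]}'
for i in 1 2 3 4 ; do python3 -c "
from h import *
shot('scene','s7')" ; break; done
```

```text
time: 19.8
position: [0.3996, -0.1413, 0.0181]
tool_rot: [0.691, 0.723, 0.0, -0.0]
ft_force: [-0.0, 0.4, 0.2]
grip_width: 0.0004
time: 20.2
position: [0.3993, -0.1411, 0.0028]
tool_rot: [0.691, 0.723, -0.0, -0.0]
ft_force: [1.1, 0.6, -0.2]
grip_width: 0.0005
```

View pics/s7.png

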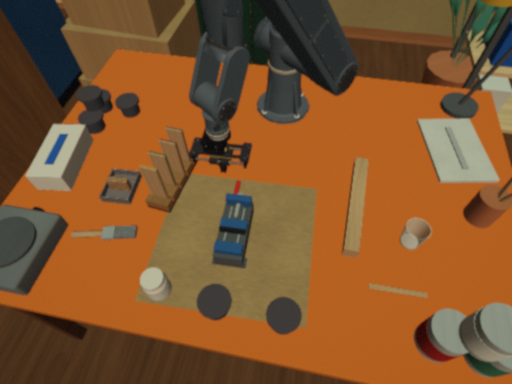

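Fingers still well off the table (tip near px (220,172)); stepping down to touch.

```bash
python3 -m creep '{"dp":[[0,0,0.4],[0,0,0.4],[0,0,0.3],[0,0,0]],"turn":[[0,0,0],[0,0,0],[0,0,0],[0,0,0]]}'
python3 -m creep '{"dp":[[0,0,0.3],[0,0,0],[0,0,0]],"turn":[[0,0,0],[0,0,0],[0,0,0]]}'
python3 -m creep '{"dp":[[0,0,0.3],[0,0,0],[0,0,0]],"turn":[[0,0,0],[0,0,0],[0,0,0]]}'
python3 -m creep '{"dp":[[0,0,0.3],[0,0,0],[0,0,0]],"turn":[[0,0,0],[0,0,0],[0,0,0]]}'
```

```text
time: 20.65
position: [0.399, -0.1409, -0.0085]
tool_rot: [0.691, 0.723, -0.0, -0.001]
ft_force: [-0.2, -0.0, -0.3]
grip_width: 0.0007
time: 20.95
position: [0.3993, -0.1411, -0.0111]
tool_rot: [0.691, 0.723, -0.0, -0.0]
ft_force: [-0.6, 0.3, 0.2]
grip_width: 0.0004
time: 21.25
position: [0.3993, -0.1411, -0.0141]
tool_rot: [0.69, 0.723, -0.0, -0.0]
ft_force: [-0.3, -0.4, 0.3]
grip_width: 0.0005
time: 21.55
position: [0.3993, -0.141, -0.0171]
tool_rot: [0.691, 0.723, -0.0, -0.0]
ft_force: [-0.2, -1.1, 0.5]
grip_width: 0.0002
```

```bash
python3 -m creep '{"dp":[[0,0,0.3],[0,0,0],[0,0,0]],"turn":[[0,0,0],[0,0,0],[0,0,0]]}'
python3 -m creep '{"dp":[[0,0,0.25],[0,0,0],[0,0,0]],"turn":[[0,0,0],[0,0,0],[0,0,0]]}'
python3 -m creep '{"dp":[[0,0,0.2],[0,0,0],[0,0,0]],"turn":[[0,0,0],[0,0,0],[0,0,0]]}'
```

```text
time: 21.85
position: [0.3992, -0.1411, -0.0201]
tool_rot: [0.69, 0.723, -0.0, -0.0]
ft_force: [0.3, -0.4, -0.3]
grip_width: 0.0006
time: 22.15
position: [0.3993, -0.1411, -0.0226]
tool_rot: [0.69, 0.723, -0.0, -0.0]
ft_force: [0.1, 0.3, 0.3]
grip_width: 0.0005
time: 22.45
position: [0.3993, -0.1411, -0.0246]
tool_rot: [0.691, 0.723, 0.0, -0.0]
ft_force: [-0.2, -0.4, 1.3]
grip_width: 0.0003
```

```bash
python3 -m creep '{"dp":[[0,0,0.2],[0,0,0],[0,0,0]],"turn":[[0,0,0],[0,0,0],[0,0,0]]}'
python3 -m creep '{"dp":[[0,0,0.15],[0,0,0],[0,0,0]],"turn":[[0,0,0],[0,0,0],[0,0,0]]}'
```

```text
time: 22.75
position: [0.3992, -0.141, -0.0266]
tool_rot: [0.69, 0.723, -0.0, -0.0]
ft_force: [0.1, 0.5, 0.1]
grip_width: 0.0004
time: 23.05
position: [0.3993, -0.1411, -0.0281]
tool_rot: [0.69, 0.723, -0.0, -0.0]
ft_force: [0.1, 0.7, 0.5]
grip_width: 0.0006
```

```bash
python3 -m creep '{"dp":[[0,0,0.15],[0,0,0],[0,0,0]],"turn":[[0,0,0],[0,0,0],[0,0,0]]}'
python3 -m creep '{"dp":[[0,0,0.15],[0,0,0],[0,0,0]],"turn":[[0,0,0],[0,0,0],[0,0,0]]}'
python3 - <<'E'
from h import *
a=cv2.cvtColor(shot('scene'),4); cv2.imwrite('pics/z8.png',cv2.resize(a[120:200,170:270],(800,640),interpolation=2)[:600])
for z in (0,.01): print(proj([.3993,-.1411,z],'scene'))
E
```

```text
time: 23.35
position: [0.3993, -0.1411, -0.0296]
tool_rot: [0.69, 0.723, -0.0, -0.0]
ft_force: [-0.1, 0.3, 0.6]
grip_width: 0.0002
time: 23.65
position: [0.3993, -0.1411, -0.0311]
tool_rot: [0.69, 0.723, -0.0, -0.0]
ft_force: [1.3, -0.1, 0.6]
grip_width: 0.0002
[224.92399888 176.52102758]
[224.66016372 174.78860986]
```

View pics/z8.png

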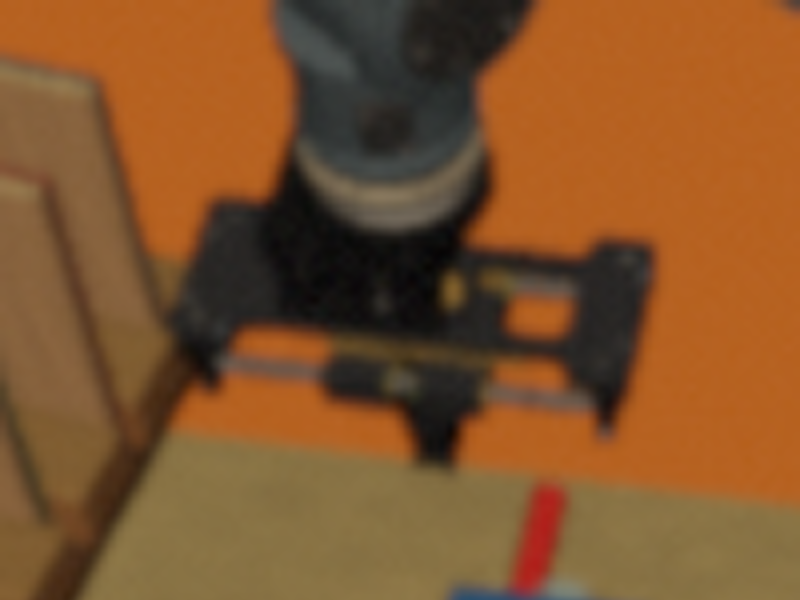

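```bash
python3 -m creep '{"dp":[[0,0,0.15],[0,0,0],[0,0,0]],"turn":[[0,0,0],[0,0,0],[0,0,0]]}'
python3 -m creep '{"dp":[[0,0,0.15],[0,0,0],[0,0,0]],"turn":[[0,0,0],[0,0,0],[0,0,0]]}'
```

```text
time: 24.0
position: [0.3994, -0.1411, -0.0317]
tool_rot: [0.69, 0.723, 0.0, 0.0]
ft_force: [0.4, 0.0, 11.4]
grip_width: 0.0008
time: 24.3
position: [0.3995, -0.1412, -0.0318]
tool_rot: [0.69, 0.723, 0.0, 0.001]
ft_force: [-1.4, 1.9, 27.1]
grip_width: 0.0006
```

```bash
python3 -m creep '{"dp":[[0,0,-1],[0,0,-2],[0,0,-3],[0,0,-3],[0,0,0],[0,0,0]],"turn":[[0,0,0],[0,0,0],[0,0,0],[0,0,0],[0,0,0],[0,0,0]]}' 0
python3 - <<'E'
from h import *
st();shot('top','t9');tip('knob_grip','top');shot('scene');tip('knob_grip','scene')
for d in robot.masks_of('knob_grip','scene')[:2]: print(d['confidence'],np.argwhere(d['pixels']).mean(0)[::-1],d['pixels'].sum())
for z in(.03,.035,.04): print(z,proj(v2w([-.190,-.025,z]),'scene'))
go([.4625,-.080,-.013],92.5)
E
```

```text
time: 24.9
position: [0.3996, -0.1413, 0.0564]
tool_rot: [0.69, 0.723, 0.0, 0.001]
ft_force: [0.4, -0.3, -0.4]
grip_width: 0.0394
t 24.9 p [ 0.3996 -0.1413  0.0564] q [-0.605  0.519  2.049 -0.     0.572 -2.222] F [ 0.4 -0.3 -0.4] w 0.0394
tool x [-0.047  0.999 -0.001] y [0.999 0.047 0.001] z [ 0.001 -0.001 -1.   ]
top knob_grip 0.33 [ 0.433  -0.2977  0.0123]
scene knob_grip 0.43 [ 0.4592 -0.0833  0.0389]
0.68 [232.78552972 226.09560724] 387
0.51 [236.76666667 186.93333333] 60
0.03 [237.15985214 189.04668123]
0.035 [237.06400763 188.17672376]
0.04 [236.96748059 187.30057123]
dp now cm [5.75 6.68 6.79] turn deg [-0.12 -0.09  0.15] | dp in goal axes [5.78 6.65 6.79]
```

```bash
python3 -m creep '{"dp":[[2.7,3.3,0],[3,3.4,0],[0,0,1.5],[0,0,2],[0,0,1.5],[0,0,1.2],[0,0,0.7],[0,0,0],[0,0,0]],"turn":[[0,0,0],[0,0,0],[0,0,0],[0,0,0],[0,0,0],[0,0,0],[0,0,0],[0,0,0],[0,0,0]]}' 0
python3 -m creep '{"dp":[[0,0,0],[0,0,0],[0,0,0],[0,0,0],[0,0,0]],"turn":[[0,0,0],[0,0,0],[0,0,0],[0,0,0],[0,0,0]]}' 1 25
python3 -c "
from h import *
st();shot('top','t10')
a=cv2.cvtColor(shot('scene'),4); cv2.imwrite('pics/z10.png',cv2.resize(a[140:240,190:290],(600,600),interpolation=2)[:600])"
```

```text
time: 26.05
position: [0.4636, -0.0812, -0.0131]
tool_rot: [0.691, 0.723, -0.0, -0.0]
ft_force: [-0.1, 0.3, -0.0]
grip_width: 0.0436
time: 26.55
position: [0.4637, -0.0806, -0.0128]
tool_rot: [0.691, 0.723, 0.0, 0.0]
ft_force: [0.8, 2.2, 1.8]
grip_width: 0.0149
t 26.55 p [ 0.4637 -0.0806 -0.0128] q [-4.110e-01  6.970e-01  1.964e+00  1.000e-03  4.800e-01 -2.028e+00] F [0.8 2.2 1.8] w 0.0149
tool x [-0.046  0.999  0.   ] y [0.999 0.046 0.001] z [ 0.  0. -1.]
```

View pics/z10.png

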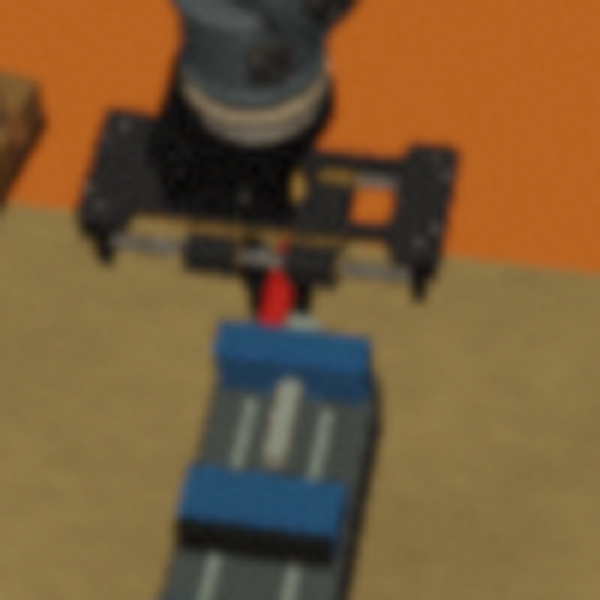

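```bash
cat > crank.py <<'E'
import sys,numpy as np
t0,step,n=map(float,sys.argv[1:4]); th=np.radians(t0+step*np.arange(int(n)+1))
dx=-4.2*np.diff(np.sin(th)); dz=-4.2*np.diff(np.cos(th))
print(','.join('[%.2f,0,%.2f]'%(a,b) for a,b in zip(dx,dz)))
E
python3 crank.py 141.4 -18 20
```

```text
[-0.89,0,-0.97],[-0.54,0,-1.20],[-0.15,0,-1.31],[0.26,0,-1.29],[0.65,0,-1.14],[0.97,0,-0.89],[1.20,0,-0.54],[1.31,0,-0.15],[1.29,0,0.26],[1.14,0,0.65],[0.89,0,0.97],[0.54,0,1.20],[0.15,0,1.31],[-0.26,0,1.29],[-0.65,0,1.14],[-0.97,0,0.89],[-1.20,0,0.54],[-1.31,0,0.15],[-1.29,0,-0.26],[-1.14,0,-0.65]
```

```bash
python3 -m creep '{"dp":[[-0.89,0,-0.97],[-0.54,0,-1.20],[-0.15,0,-1.31],[0.26,0,-1.29],[0.65,0,-1.14],[0,0,0]],"turn":[[0,0,0],[0,0,0],[0,0,0],[0,0,0],[0,0,0],[0,0,0]]}'
python3 -c "
from h import *
st();print(V+[-.19,-.19*.0436,.072])
a=cv2.cvtColor(shot('scene'),4); cv2.imwrite('pics/z11.png',cv2.resize(a[140:240,190:290],(600,600),interpolation=2)[:600])"
```

```text
time: 27.25
position: [0.4641, -0.0895, 0.0477]
tool_rot: [0.69, 0.724, -0.001, 0.001]
ft_force: [-2.8, -5.5, 7.0]
grip_width: 0.0154
t 27.25 p [ 0.4641 -0.0895  0.0477] q [-0.426  0.573  1.935 -0.004  0.632 -2.042] F [-2.8 -5.5  7. ] w 0.0154
tool x [-0.048  0.999 -0.003] y [0.999 0.048 0.001] z [ 0.001 -0.003 -1.   ]
[ 0.4624   -0.054484  0.072   ]
```

View pics/z11.png

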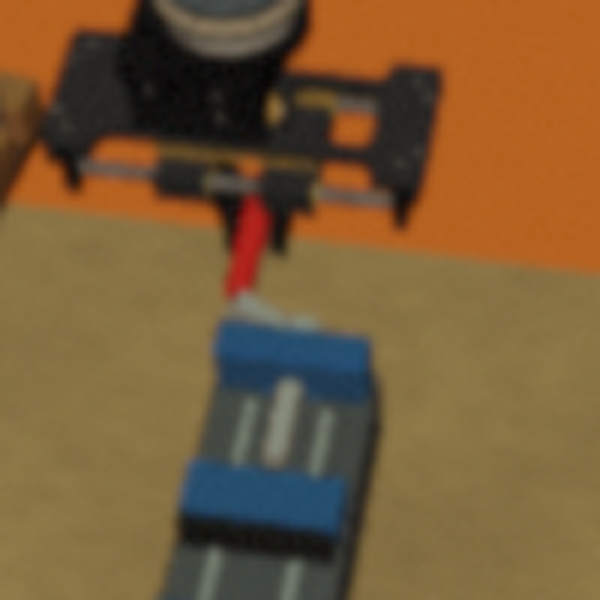

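```bash
python3 -m creep '{"dp":[[0.97,0,-0.89],[1.20,0,-0.54],[1.31,0,-0.15],[1.29,0,0.26],[1.14,0,0.65],[0,0,0]],"turn":[[0,0,0],[0,0,0],[0,0,0],[0,0,0],[0,0,0],[0,0,0]]}'
python3 -m creep '{"dp":[[0.89,0,0.97],[0.54,0,1.20],[0.15,0,1.31],[-0.26,0,1.29],[-0.65,0,1.14],[0,0,0]],"turn":[[0,0,0],[0,0,0],[0,0,0],[0,0,0],[0,0,0],[0,0,0]]}'
python3 -m creep '{"dp":[[-0.97,0,0.89],[-1.20,0,0.54],[-1.31,0,0.15],[-1.29,0,-0.26],[-1.14,0,-0.65],[0,0,0]],"turn":[[0,0,0],[0,0,0],[0,0,0],[0,0,0],[0,0,0],[0,0,0]]}'
python3 -c "
from h import *
st();shot('scene');tip('jaw_pad','scene');tip('rail_center','scene')"
```

```text
time: 27.9
position: [0.4614, -0.0285, 0.0527]
tool_rot: [0.69, 0.724, 0.0, 0.0]
ft_force: [1.9, 1.5, 0.3]
grip_width: 0.0152
time: 28.5
position: [0.4618, -0.0251, -0.0069]
tool_rot: [0.69, 0.723, -0.001, 0.001]
ft_force: [-2.2, -12.3, 6.2]
grip_width: 0.0153
time: 29.1
position: [0.4639, -0.0818, -0.0124]
tool_rot: [0.691, 0.723, 0.0, 0.0]
ft_force: [0.0, 2.4, 7.1]
grip_width: 0.0155
t 29.1 p [ 0.4639 -0.0818 -0.0124] q [-4.130e-01  6.970e-01  1.963e+00  1.000e-03  4.810e-01 -2.029e+00] F [0.  2.4 7.1] w 0.0155
tool x [-0.044  0.999  0.   ] y [0.999 0.044 0.001] z [ 0.001  0.    -1.   ]
scene jaw_pad 0.53 [ 0.6328 -0.0485  0.0613]
scene rail_center 0.55 [0.4363 0.3081 0.0197]
```

```bash
python3 -m creep '{"dp":[[-0.89,0,-0.97],[-0.54,0,-1.20],[-0.15,0,-1.31],[0.26,0,-1.29],[0.65,0,-1.14],[0.97,0,-0.89],[1.20,0,-0.54],[1.31,0,-0.15],[1.29,0,0.26],[1.14,0,0.65],[0.89,0,0.97],[0.54,0,1.20],[0.15,0,1.31],[-0.26,0,1.29],[-0.65,0,1.14],[-0.97,0,0.89],[-1.20,0,0.54],[-1.31,0,0.15],[-1.29,0,-0.26],[-1.14,0,-0.65]],"turn":[[0,0,0],[0,0,0],[0,0,0],[0,0,0],[0,0,0],[0,0,0],[0,0,0],[0,0,0],[0,0,0],[0,0,0],[0,0,0],[0,0,0],[0,0,0],[0,0,0],[0,0,0],[0,0,0],[0,0,0],[0,0,0],[0,0,0],[0,0,0]]}'
python3 -m creep '{"dp":[[-0.89,0,-0.97],[-0.54,0,-1.20],[-0.15,0,-1.31],[0.26,0,-1.29],[0.65,0,-1.14],[0.97,0,-0.89],[1.20,0,-0.54],[1.31,0,-0.15],[1.29,0,0.26],[1.14,0,0.65],[0.89,0,0.97],[0.54,0,1.20],[0.15,0,1.31],[-0.26,0,1.29],[-0.65,0,1.14],[-0.97,0,0.89],[-1.20,0,0.54],[-1.31,0,0.15],[-1.29,0,-0.26],[-1.14,0,-0.65]],"turn":[[0,0,0],[0,0,0],[0,0,0],[0,0,0],[0,0,0],[0,0,0],[0,0,0],[0,0,0],[0,0,0],[0,0,0],[0,0,0],[0,0,0],[0,0,0],[0,0,0],[0,0,0],[0,0,0],[0,0,0],[0,0,0],[0,0,0],[0,0,0]]}'
python3 -m creep '{"dp":[[0,0,0],[0,0,0],[0,0,0]],"turn":[[0,0,0],[0,0,0],[0,0,0]]}'
python3 -c "
from h import *
st();shot('scene');tip('jaw_pad','scene');tip('rail_center','scene')"
```

```text
time: 31.25
position: [0.4636, -0.0806, -0.0131]
tool_rot: [0.691, 0.723, 0.001, -0.001]
ft_force: [4.2, 8.2, 3.8]
grip_width: 0.0151
time: 33.25
position: [0.4636, -0.0804, -0.0134]
tool_rot: [0.691, 0.723, 0.001, -0.001]
ft_force: [3.2, 8.0, 4.5]
grip_width: 0.0152
time: 33.55
position: [0.4638, -0.0807, -0.0133]
tool_rot: [0.691, 0.723, 0.0, -0.0]
ft_force: [0.9, 3.4, 6.5]
grip_width: 0.0152
t 33.55 p [ 0.4638 -0.0807 -0.0133] q [-4.110e-01  6.980e-01  1.964e+00  1.000e-03  4.790e-01 -2.029e+00] F [0.9 3.4 6.5] w 0.0152
tool x [-0.046  0.999  0.001] y [0.999 0.046 0.   ] z [ 0.     0.001 -1.   ]
scene jaw_pad 0.71 [ 0.6109 -0.0492  0.0617]
scene rail_center 0.57 [0.4242 0.2869 0.0189]
```

```bash
python3 -m creep '{"dp":[[0,0,0],[0,0,0],[0,0,-1],[0,0,-3],[0,0,-4],[0,0,-4],[0,0,-4],[0,0,-2],[0,0,0]],"turn":[[0,0,0],[0,0,0],[0,0,0],[0,0,0],[0,0,0],[0,0,0],[0,0,0],[0,0,0],[0,0,0]]}' 0
python3 - <<'E'
from h import *
st()
for cam in ['scene','top']:
    shot(cam,cam[0]+'12')
    tip('rail_center',cam);tip('knob_grip',cam);tip('cup',cam)
    for n,z in [('rail_center',0.044)]:
        for d in robot.masks_of(n,cam)[:1]:
            m=d['pixels'].astype(np.uint8); 
            c=max(cv2.findContours(m,0,2)[0],key=cv2.contourArea)[:,0]
            w=np.array([onplane(p,z,cam)[:2] for p in c],np.float32)
            r=cv2.minAreaRect(w); print(cam,n,round(d['confidence'],2),np.round(r[0],4),np.round(r[1],3),round(r[2],1))
E
```

```text
time: 34.6
position: [0.4656, -0.0819, 0.1702]
tool_rot: [0.69, 0.723, 0.001, 0.004]
ft_force: [0.0, -1.0, 0.8]
grip_width: 0.0437
t 34.6 p [ 0.4656 -0.0819  0.1702] q [-0.411  0.351  1.832 -0.     0.951 -2.028] F [ 0.  -1.   0.8] w 0.0437
tool x [-0.047  0.999 -0.003] y [0.999 0.047 0.007] z [ 0.007 -0.003 -1.   ]
scene rail_center 0.79 [0.4203 0.2867 0.0188]
scene knob_grip 0.51 [ 0.4584 -0.0813  0.0424]
scene cup 0.78 [ 5.291e-01  4.809e-01 -1.000e-04]
scene rail_center 0.36 [ 0.6527 -0.0431] [0.441 0.459] 2.5
top rail_center 0.71 [0.4222 0.2869 0.0186]
top cup 0.85 [ 0.5364  0.4843 -0.0016]
top rail_center 0.81 [0.5095 0.281 ] [0.052 0.192] 85.8
```

View pics/t12.png

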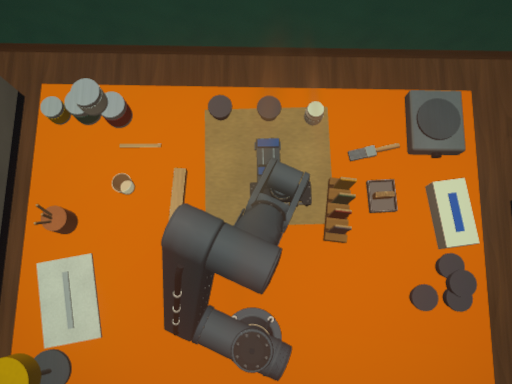

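View pics/s12.png

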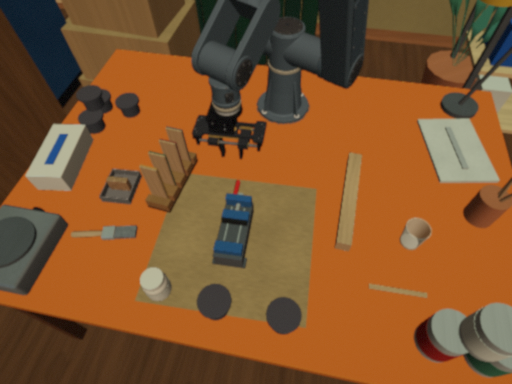

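Run:
```python
from h import *
for l in range(1):
    im=shot('scene')
    hsv=cv2.cvtColor(im,cv2.COLOR_RGB2HSV)
    for d in robot.masks_of('rail','scene')[:3]:
        m=d['pixels'].astype(np.uint8); c=max(cv2.findContours(m,0,2)[0],key=cv2.contourArea)[:,0]
        w=np.array([onplane(p,.03,'scene')[:2] for p in c],np.float32);r=cv2.minAreaRect(w);print(round(d['confidence'],2),np.round(r[0],3),np.round(r[1],3),round(r[2],1))
pl=lambda a:onplane(a,.044,'scene')[:2]
for a,b in [((348,153),(338,246)),((362,155),(352,248))]:
    d=pl(b)-pl(a); print(pl(a),pl(b),np.linalg.norm(d),np.degrees(np.arctan2(d[1],d[0])))
cv2.imwrite('pics/z13.png',cv2.resize(cv2.cvtColor(im,4)[140:260,320:380],(400,800),interpolation=2)[:,:])
```

```text
0.85 [0.426 0.284] [0.05  0.386] 87.3
[0.24850966 0.26986506] [0.61508494 0.26088591] 0.3666852365523015 -1.4031614748763344
[0.24861159 0.31823617] [0.61368531 0.3012269 ] 0.36546974431873774 -2.667556968581211
```

```bash
python3 -c "
from h import *
go([.423,.287,.10],87.3)"
```

```text
dp now cm [36.95 -2.33  6.67] turn deg [-0.05 -0.02  5.36] | dp in goal axes [36.57 -5.77  6.65]
```

```bash
python3 -m creep '{"dp":[[2,-0.2,0],[3.5,-0.2,0],[3.5,-0.2,0],[3.5,-0.2,0],[3.5,-0.2,0],[3.5,-0.2,0],[3.5,-0.2,0],[3.5,-0.2,0],[3.5,-0.2,0],[3.5,-0.2,2],[3.4,-0.3,3],[0,0,1.6],[0,0,0],[0,0,0]],"turn":[[0,0,0],[0,0,0],[0,0,0],[0,0,0],[0,0,0],[0,0,0],[0,0,0],[0,0,0],[0,0,0],[0,0,0],[0,0,2],[0,0,3.4],[0,0,0],[0,0,0]]}' -1
python3 - <<'E'
from h import *
shot('scene','s14');tip('rail_center','scene');shot('top');tip('rail_center','top');st();go([.423,.287,-.0025],87.3)
E
```

```text
time: 36.6
position: [0.4234, 0.2863, 0.1009]
tool_rot: [0.723, 0.69, -0.0, -0.0]
ft_force: [-0.3, -1.6, 0.0]
grip_width: 0.0869
scene rail_center 0.75 [0.4231 0.2872 0.018 ]
top rail_center 0.62 [ 6.556e-01 -4.570e-02  5.000e-04]
t 36.8 p [0.4245 0.2862 0.102 ] q [ 0.375  0.509  1.801 -0.     0.83  -1.148] F [0.2 0.4 0.5] w 0.087
tool x [0.049 0.999 0.001] y [ 0.999 -0.049  0.002] z [ 0.002  0.001 -1.   ]
dp now cm [ 0.07 -0.18 10.45] turn deg [ 0.12 -0.05 -0.08] | dp in goal axes [ 0.08 -0.16 10.45]
```

View pics/s14.png

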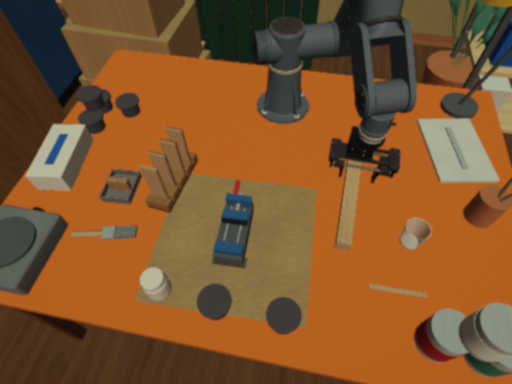

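```bash
python3 -m creep '{"dp":[[0,0,2],[0,0,3],[0,0,2],[0,0,1.5],[0,0,1],[0,0,0.9],[0,0,0],[0,0,0]],"turn":[[0,0,0],[0,0,0],[0,0,0],[0,0,0],[0,0,0],[0,0,0],[0,0,0],[0,0,0]]}' -1
python3 -m creep '{"dp":[[0,0,0],[0,0,0],[0,0,0],[0,0,0],[0,0,0],[0,0,0]],"turn":[[0,0,0],[0,0,0],[0,0,0],[0,0,0],[0,0,0],[0,0,0]]}' 1 50
python3 -c "
from h import *
st()"
```

```text
time: 37.6
position: [0.4239, 0.2866, -0.0026]
tool_rot: [0.724, 0.69, 0.0, 0.0]
ft_force: [-0.4, 0.6, 0.4]
grip_width: 0.0867
time: 38.2
position: [0.4235, 0.2865, -0.003]
tool_rot: [0.724, 0.69, 0.0, 0.0]
ft_force: [-0.9, 0.3, 0.7]
grip_width: 0.0472
t 38.2 p [ 0.4235  0.2865 -0.003 ] q [ 0.376  0.699  1.859 -0.     0.584 -1.147] F [-0.9  0.3  0.7] w 0.0472
tool x [0.048 0.999 0.   ] y [ 0.999 -0.048  0.   ] z [ 0.  0. -1.]
```

```bash
python3 -m creep '{"dp":[[0,0,0],[0,0,0],[0,0,0],[0,0,-0.5],[0,0,-1],[0,0,-2],[0,0,-3],[0,0,-3],[0,0,-3],[0,0,-3],[0,0,0],[0,0,0]],"turn":[[0,0,0],[0,0,0],[0,0,0],[0,0,0],[0,0,0],[0,0,0],[0,0,0],[0,0,0],[0,0,0],[0,0,0],[0,0,0],[0,0,0]]}' 1 50
python3 - <<'E'
from h import *
st();shot('scene','s15');tip('rail_center','scene');shot('top','t15')
E
```

```text
time: 39.4
position: [0.423, 0.2862, 0.1521]
tool_rot: [0.724, 0.69, 0.0, 0.0]
ft_force: [-0.0, 0.4, -4.5]
grip_width: 0.0439
t 39.4 p [0.423  0.2862 0.1521] q [ 0.376  0.429  1.757 -0.     0.955 -1.147] F [-0.   0.4 -4.5] w 0.0439
tool x [ 0.048  0.999 -0.   ] y [ 0.999 -0.048  0.   ] z [ 0. -0. -1.]
scene rail_center 0.92 [0.4227 0.285  0.1743]
```

View pics/s15.png

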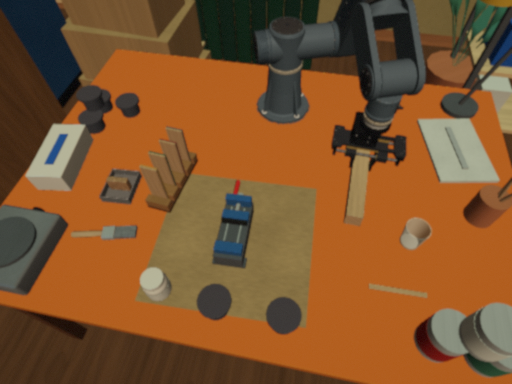

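```bash
python3 -m creep '{"dp":[[0,0,0],[0,0,0],[0,0,0],[0,0,0],[0,0,0],[0,0,0],[0,0,0],[0,0,0],[0,0,0],[0,0,0],[0,0,0],[0,0,0],[0,0,0],[0,0,0],[0,0,0],[0,0,0]],"turn":[[0,0,3],[0,0,6],[0,0,6],[0,0,6],[0,0,6],[0,0,6],[0,0,6],[0,0,6],[0,0,6],[0,0,6],[0,0,6],[0,0,6],[0,0,6],[0,0,6],[0,0,3.8],[0,0,0]]}'
python3 -c "
from h import *
st();go(np.r_[v2w([.002,0,0])[:2],.14],2.5); print(robot.get_obs()['moment'])"
```

```text
time: 41.15
position: [0.4224, 0.286, 0.1503]
tool_rot: [1.0, 0.022, -0.002, 0.001]
ft_force: [0.5, -0.6, -3.7]
grip_width: 0.0439
t 41.15 p [0.4224 0.286  0.1503] q [ 0.376  0.432  1.758 -0.     0.955  0.333] F [ 0.5 -0.6 -3.7] w 0.0439
tool x [ 0.999  0.043 -0.003] y [ 0.043 -0.999  0.001] z [-0.003 -0.001 -1.   ]
dp now cm [21.75 34.18  1.  ] turn deg [ 0.07  0.2  -0.03] | dp in goal axes [21.73 34.19  1.03]
[-0.01060389 -0.09257219 -0.01602021]
```

```bash
python3 -m creep '{"dp":[[0.8,1.2,0],[1.5,2.4,0],[1.7,2.7,0],[1.7,2.7,0],[1.7,2.7,0],[1.7,2.7,0],[1.7,2.7,0],[1.7,2.7,0],[1.7,2.7,0],[1.7,2.7,0],[1.7,2.7,0],[1.7,2.7,0],[1.4,2.2,0],[0.7,1,0],[0,0,0],[0,0,0],[0,0,0]],"turn":[[0,0,0],[0,0,0],[0,0,0],[0,0,0],[0,0,0],[0,0,0],[0,0,0],[0,0,0],[0,0,0],[0,0,0],[0,0,0],[0,0,0],[0,0,0],[0,0,0],[0,0,0],[0,0,0],[0,0,0]]}'
python3 - <<'E'
from h import *
st();go(np.r_[v2w([.002,0,0])[:2],.060],2.5);shot('scene','s16');tip('rail_center','scene',2);tip('seat','scene');tip('jaw_pad','scene');shot('top','t16');tip('rail_center','top');tip('seat','top')
c=robot.calibration
cv2.imwrite('pics/z16.png',np.hstack([cv2.resize(cv2.imread('pics/s16.png')[120:280,130:290],(400,400)),cv2.resize(cv2.imread('pics/t16.png')[80:240,190:350],(400,400))]))
E
```

```text
time: 42.85
position: [0.6504, -0.0405, 0.1515]
tool_rot: [1.0, 0.022, -0.001, -0.001]
ft_force: [-0.6, 0.2, -3.9]
grip_width: 0.0434
t 42.85 p [ 0.6504 -0.0405  0.1515] q [-0.234  0.607  1.397  0.     1.14  -0.278] F [-0.6  0.2 -3.9] w 0.0434
tool x [ 0.999  0.044 -0.002] y [ 0.044 -0.999 -0.001] z [-0.002  0.001 -1.   ]
dp now cm [0.4  0.59 9.15] turn deg [-0.06  0.12  0.04] | dp in goal axes [0.38 0.58 9.15]
scene rail_center 0.55 [ 0.6483 -0.046   0.1706]
scene seat 0.84 [ 0.6554 -0.0498  0.0556]
scene jaw_pad 0.23 [ 0.5367 -0.3216  0.0121]
top rail_center 0.59 [ 0.4629 -0.3073 -0.0022]
```

View pics/z16.png

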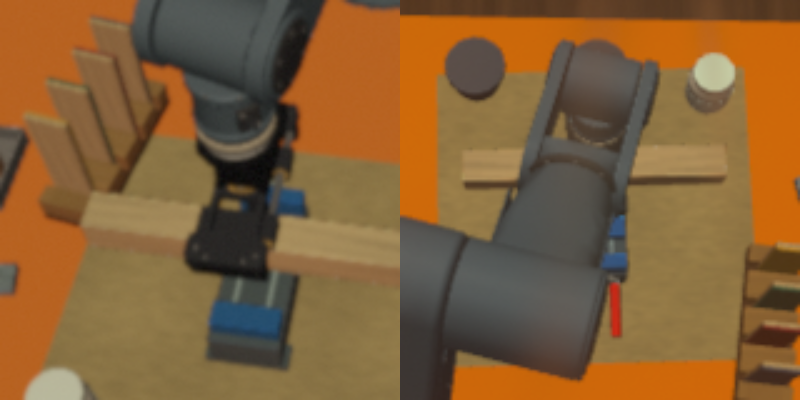

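Run:
```python
from h import *
b=cv2.imread('pics/t16.png')
a=onplane([214.8,146.5],.1985,'top');c=onplane([320.4,146],.1985,'top');print(a,c,(a+c)/2,np.linalg.norm(a-c))
cv2.imwrite('pics/z17.png',np.hstack([cv2.resize(b[130:165,205:245],(400,350),interpolation=2),cv2.resize(b[130:165,290:330],(400,350),interpolation=2)]))
```

```text
[0.64211697 0.13807765 0.1985    ] [ 0.65004656 -0.22144025  0.1985    ] [ 0.64608176 -0.0416813   0.1985    ] 0.3596053347237172
```

View pics/z17.png

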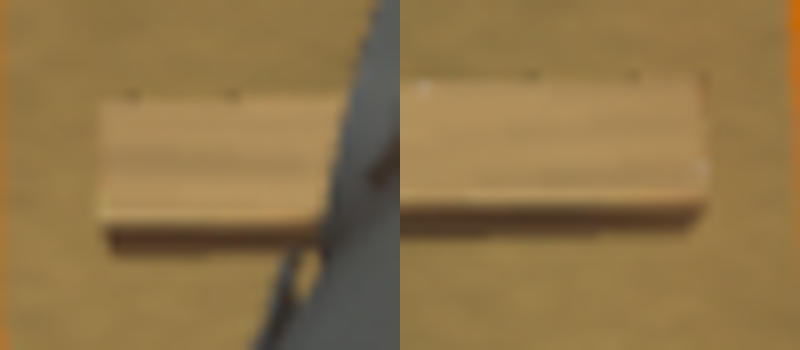

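Run:
```python
from h import *
a=onplane([215.1,146],.1985,'top');c=onplane([320.5,144.1],.1985,'top');d=c-a;print(a,c,(a+c)/2,np.degrees(np.arctan2(d[0],-d[1])))
# vise edges for yaw: fixed jaw top edge in first top image
for p,q in [((250+518/8.5,130+75/8.5),(250+703/8.5,130+72/8.5)),((250+522/8.5,130+305/8.5),(250+708/8.5,130+305/8.5)),((250+528/8.5,130+483/8.5),(250+716/8.5,130+480/8.5))]:
    a=onplane(p,.084,'top');c=onplane(q,.084,'top');d=c-a;print(a,c,np.linalg.norm(d),np.degrees(np.arctan2(d[0],-d[1])))
```

```text
[0.64390348 0.13711487 0.1985    ] [ 0.65678891 -0.22186004  0.1985    ] [ 0.65034619 -0.04237259  0.1985    ] 2.0557521946251724
[ 0.71149656 -0.20360859  0.084     ] [ 0.7142191 -0.2835241  0.084    ] 0.07996186742604992 1.9511840049642266
[ 0.60912703 -0.20452642  0.084     ] [ 0.61048251 -0.28390161  0.084     ] 0.07938675800022936 0.9783336550020808
[ 0.53156871 -0.20645011  0.084     ] [ 0.53421826 -0.28597461  0.084     ] 0.07956862854275529 1.9082403850735912
```

```bash
python3 -m creep '{"dp":[[0.2,0.2,0],[0.2,0.2,1],[0,0,2],[0,0,2],[0,0,1.2],[0,0,0.8],[0,0,0.6],[0,0,0.5],[0,0,0.4],[0,0,0.3],[0,0,0],[0,0,0]],"turn":[[0,0,0],[0,0,0],[0,0,0],[0,0,0],[0,0,0],[0,0,0],[0,0,0],[0,0,0],[0,0,0],[0,0,0],[0,0,0],[0,0,0]]}'
python3 - <<'E'
from h import *
st();shot('scene','s18')
cv2.imwrite('pics/z18.png',cv2.resize(cv2.imread('pics/s18.png')[170:280,150:310],(800,550),interpolation=2))
E
```

```text
time: 44.4
position: [0.6562, -0.0459, 0.0643]
tool_rot: [1.0, 0.021, 0.0, 0.0]
ft_force: [0.3, -0.6, -4.9]
grip_width: 0.0435
t 44.4 p [ 0.6562 -0.0459  0.0643] q [-0.239  0.721  1.446  0.     0.975 -0.282] F [ 0.3 -0.6 -4.9] w 0.0435
tool x [0.999 0.043 0.001] y [ 0.043 -0.999  0.   ] z [ 0.001 -0.    -1.   ]
```

View pics/z18.png

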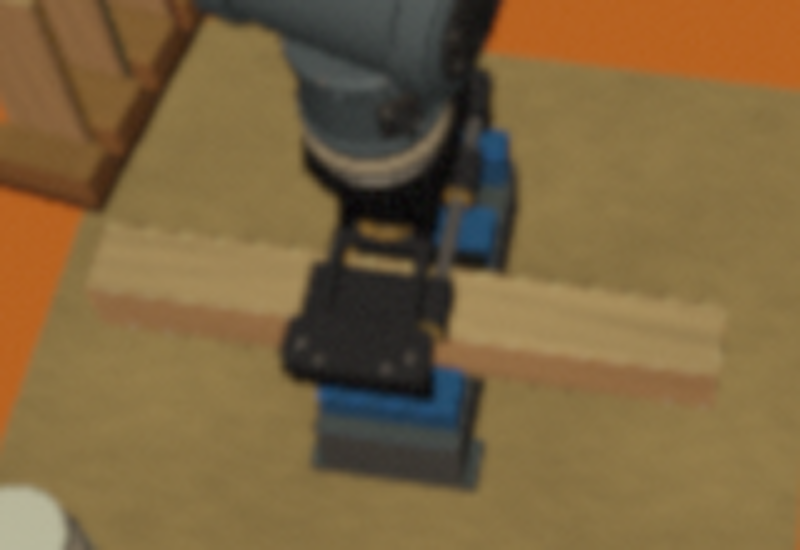

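```bash
python3 -m creep '{"dp":[[0,0,0.3],[0,0,0.2],[0,0,0],[0,0,0]],"turn":[[0,0,0],[0,0,0],[0,0,0],[0,0,0]]}'
python3 -m creep '{"dp":[[0,0,0.15],[0,0,0],[0,0,0]],"turn":[[0,0,0],[0,0,0],[0,0,0]]}'
```

```text
time: 44.85
position: [0.6559, -0.0458, 0.0588]
tool_rot: [1.0, 0.021, -0.0, -0.0]
ft_force: [-0.7, -0.2, -3.8]
grip_width: 0.0438
time: 45.15
position: [0.6559, -0.0458, 0.0574]
tool_rot: [1.0, 0.022, -0.0, -0.0]
ft_force: [-0.4, 0.4, -4.2]
grip_width: 0.0439
```

```bash
python3 -m creep '{"dp":[[0,0,0.1],[0,0,0],[0,0,0]],"turn":[[0,0,0],[0,0,0],[0,0,0]]}'
python3 -m creep '{"dp":[[0,0,0.1],[0,0,0],[0,0,0]],"turn":[[0,0,0],[0,0,0],[0,0,0]]}'
```

```text
time: 45.45
position: [0.6561, -0.0459, 0.0571]
tool_rot: [1.0, 0.022, 0.0, 0.0]
ft_force: [-0.9, 0.6, 1.0]
grip_width: 0.0438
time: 45.75
position: [0.6562, -0.0459, 0.057]
tool_rot: [1.0, 0.022, 0.0, 0.0]
ft_force: [-2.6, -0.8, 5.7]
grip_width: 0.0436
```

```bash
python3 -m creep '{"dp":[[0,0,-0.1],[0,0,0],[0,0,0],[0,0,0],[0,0,-1],[0,0,-3],[0,0,-4],[0,0,-4],[0,0,-3],[0,0,0],[0,0,0]],"turn":[[0,0,0],[0,0,0],[0,0,0],[0,0,0],[0,0,0],[0,0,0],[0,0,0],[0,0,0],[0,0,0],[0,0,0],[0,0,0]]}' -0.5
python3 - <<'E'
from h import *
st();shot('scene','s19');tip('rail_center','scene');shot('top')
go([.4638,-.0807,.17],92.5)
cv2.imwrite('pics/z19.png',cv2.resize(cv2.imread('pics/s19.png')[150:280,150:310],(738,600),interpolation=2))
E
```

```text
time: 46.85
position: [0.6563, -0.0459, 0.2079]
tool_rot: [1.0, 0.022, 0.001, 0.0]
ft_force: [0.4, -0.1, 0.1]
grip_width: 0.0654
t 46.85 p [ 0.6563 -0.0459  0.2079] q [-0.239  0.555  1.327 -0.     1.257 -0.282] F [ 0.4 -0.1  0.1] w 0.0654
tool x [0.999 0.043 0.002] y [ 0.043 -0.999  0.001] z [ 0.002 -0.001 -1.   ]
scene rail_center 0.96 [ 0.655  -0.0499  0.0753]
dp now cm [-19.22   2.69   3.54] turn deg [ -0.19   0.11 -90.04] | dp in goal axes [ -2.68 -19.23   3.48]
```

View pics/z19.png

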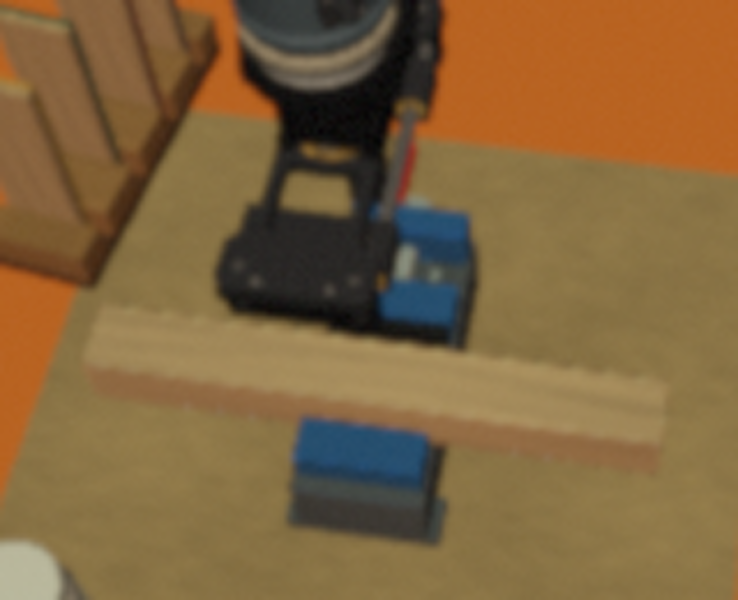

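```bash
python3 -m creep '{"dp":[[0,0,0],[0,0,0],[0,0,0],[0,0,0],[0,0,0],[0,0,0],[0,0,0],[0,0,0],[0,0,0],[0,0,0],[0,0,0],[-0.7,-4.5,0],[-0.7,-5,0],[-0.6,-5,0],[-0.6,-4.5,0],[0,0,0],[0,0,0]],"turn":[[0,0,-8.2],[0,0,-8.2],[0,0,-8.2],[0,0,-8.2],[0,0,-8.2],[0,0,-8.2],[0,0,-8.2],[0,0,-8.2],[0,0,-8.2],[0,0,-8.2],[0,0,-8.2],[0,0,0],[0,0,0],[0,0,0],[0,0,0],[0,0,0],[0,0,0]]}' 0
python3 - <<'E'
from h import *
st();shot('scene');tip('rail_center','scene');tip('knob_grip','scene');go([.4638,-.0807,-.013],92.5)
E
```

```text
time: 48.7
position: [0.4672, -0.0804, 0.2058]
tool_rot: [0.691, 0.723, -0.0, -0.001]
ft_force: [0.6, -0.5, 0.2]
grip_width: 0.0434
t 48.7 p [ 0.4672 -0.0804  0.2058] q [-0.407  0.304  1.78   0.     1.059 -2.023] F [ 0.6 -0.5  0.2] w 0.0434
tool x [-0.045  0.999  0.001] y [ 0.999  0.045 -0.001] z [-0.001  0.001 -1.   ]
scene rail_center 0.67 [ 0.6546 -0.049   0.0785]
scene knob_grip 0.52 [ 0.4601 -0.0826  0.0411]
dp now cm [ 0.05 -0.62 21.93] turn deg [0.06 0.02 0.18] | dp in goal axes [ 0.04 -0.6  21.93]
```

```bash
python3 -m creep '{"dp":[[0,-0.4,2],[0,0,4],[0,0,4],[0,0,4],[0,0,3],[0,0,2],[0,0,1.5],[0,0,1],[0,0,0.4],[0,0,0],[0,0,0]],"turn":[[0,0,0],[0,0,0],[0,0,0],[0,0,0],[0,0,0],[0,0,0],[0,0,0],[0,0,0],[0,0,0],[0,0,0],[0,0,0]]}' 0
python3 -m creep '{"dp":[[0,0,0],[0,0,0],[0,0,0],[0,0,0],[0,0,0]],"turn":[[0,0,0],[0,0,0],[0,0,0],[0,0,0],[0,0,0]]}' 1 25
python3 crank.py 141.4 18 20
```

```text
time: 49.95
position: [0.4649, -0.0808, -0.0122]
tool_rot: [0.69, 0.723, 0.0, 0.001]
ft_force: [0.4, -0.8, -0.6]
grip_width: 0.0435
time: 50.45
position: [0.4643, -0.0806, -0.0124]
tool_rot: [0.691, 0.723, 0.0, 0.0]
ft_force: [0.3, 0.9, 2.4]
grip_width: 0.015
[1.14,0,0.65],[1.29,0,0.26],[1.31,0,-0.15],[1.20,0,-0.54],[0.97,0,-0.89],[0.65,0,-1.14],[0.26,0,-1.29],[-0.15,0,-1.31],[-0.54,0,-1.20],[-0.89,0,-0.97],[-1.14,0,-0.65],[-1.29,0,-0.26],[-1.31,0,0.15],[-1.20,0,0.54],[-0.97,0,0.89],[-0.65,0,1.14],[-0.26,0,1.29],[0.15,0,1.31],[0.54,0,1.20],[0.89,0,0.97]
```

```bash
python3 -m creep '{"dp":[[1.14,0,0.65],[1.29,0,0.26],[1.31,0,-0.15],[1.20,0,-0.54],[0.97,0,-0.89],[0.65,0,-1.14],[0.26,0,-1.29],[-0.15,0,-1.31],[-0.54,0,-1.20],[-0.89,0,-0.97],[-1.14,0,-0.65],[-1.29,0,-0.26],[-1.31,0,0.15],[-1.20,0,0.54],[-0.97,0,0.89],[-0.65,0,1.14],[-0.26,0,1.29],[0.15,0,1.31],[0.54,0,1.20],[0.89,0,0.97]],"turn":[[0,0,0],[0,0,0],[0,0,0],[0,0,0],[0,0,0],[0,0,0],[0,0,0],[0,0,0],[0,0,0],[0,0,0],[0,0,0],[0,0,0],[0,0,0],[0,0,0],[0,0,0],[0,0,0],[0,0,0],[0,0,0],[0,0,0],[0,0,0]]}'
python3 -m creep '{"dp":[[1.14,0,0.65],[1.29,0,0.26],[1.31,0,-0.15],[1.20,0,-0.54],[0.97,0,-0.89],[0.65,0,-1.14],[0.26,0,-1.29],[-0.15,0,-1.31],[-0.54,0,-1.20],[-0.89,0,-0.97],[-1.14,0,-0.65],[-1.29,0,-0.26],[-1.31,0,0.15],[-1.20,0,0.54],[-0.97,0,0.89],[-0.65,0,1.14],[-0.26,0,1.29],[0.15,0,1.31],[0.54,0,1.20],[0.89,0,0.97]],"turn":[[0,0,0],[0,0,0],[0,0,0],[0,0,0],[0,0,0],[0,0,0],[0,0,0],[0,0,0],[0,0,0],[0,0,0],[0,0,0],[0,0,0],[0,0,0],[0,0,0],[0,0,0],[0,0,0],[0,0,0],[0,0,0],[0,0,0],[0,0,0]]}'
python3 - <<'E'
from h import *
st();shot('scene','s20');tip('rail_center','scene');tip('jaw_pad','scene');tip('seat','scene')
E
```

```text
time: 52.45
position: [0.4645, -0.0812, -0.0127]
tool_rot: [0.691, 0.723, 0.0, 0.0]
ft_force: [0.8, 3.6, 9.8]
grip_width: 0.0153
time: 54.45
position: [0.4645, -0.0813, -0.0126]
tool_rot: [0.691, 0.723, 0.0, 0.0]
ft_force: [0.8, 3.1, 10.7]
grip_width: 0.0152
t 54.45 p [ 0.4645 -0.0813 -0.0126] q [-0.411  0.697  1.962  0.     0.481 -2.027] F [ 0.8  3.1 10.7] w 0.0152
tool x [-0.045  0.999 -0.   ] y [0.999 0.045 0.001] z [ 0.001 -0.    -1.   ]
scene rail_center 0.79 [ 0.6523 -0.0494  0.0797]
scene jaw_pad 0.27 [ 0.4642 -0.0578  0.0741]
scene seat 0.58 [ 0.657  -0.0485  0.0567]
```

View pics/s20.png

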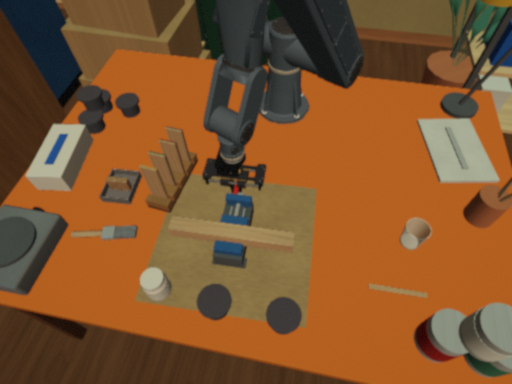

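```bash
python3 -m creep '{"dp":[[1.14,0,0.65],[1.29,0,0.26],[1.31,0,-0.15],[1.20,0,-0.54],[0.97,0,-0.89],[0.65,0,-1.14],[0.26,0,-1.29],[-0.15,0,-1.31],[0,0,0]],"turn":[[0,0,0],[0,0,0],[0,0,0],[0,0,0],[0,0,0],[0,0,0],[0,0,0],[0,0,0],[0,0,0]]}' - 35
python3 -m creep '{"dp":[[-0.54,0,-1.20],[-0.89,0,-0.97],[0,0,0]],"turn":[[0,0,0],[0,0,0],[0,0,0]]}'
python3 -m creep '{"dp":[[-1.14,0,-0.65],[-1.29,0,-0.26],[0,0,0]],"turn":[[0,0,0],[0,0,0],[0,0,0]]}'
python3 -m creep '{"dp":[[-1.31,0,0.15],[-1.20,0,0.54],[0,0,0]],"turn":[[0,0,0],[0,0,0],[0,0,0]]}'
python3 - <<'E'
from h import *
st();shot('scene','s21');tip('rail_center','scene');tip('jaw_pad','scene');tip('knob_grip','scene')
E
```

```text
time: 55.55
position: [0.4617, -0.0157, 0.0325]
tool_rot: [0.69, 0.724, -0.0, 0.002]
ft_force: [-1.8, -8.6, 0.8]
grip_width: 0.0149
time: 55.85
position: [0.462, -0.0292, 0.0539]
tool_rot: [0.691, 0.723, -0.0, 0.001]
ft_force: [0.4, -1.9, 1.6]
grip_width: 0.0148
time: 56.15
position: [0.4628, -0.053, 0.0634]
tool_rot: [0.691, 0.723, 0.0, -0.0]
ft_force: [-2.1, 0.6, 10.8]
grip_width: 0.015
time: 56.45
position: [0.4641, -0.08, 0.0564]
tool_rot: [0.69, 0.724, -0.001, 0.001]
ft_force: [-4.0, -7.6, 10.3]
grip_width: 0.0147
t 56.45 p [ 0.4641 -0.08    0.0564] q [-0.407  0.554  1.933 -0.004  0.653 -2.022] F [-4.  -7.6 10.3] w 0.0147
tool x [-0.047  0.999 -0.003] y [0.999 0.047 0.   ] z [ 0.    -0.003 -1.   ]
scene rail_center 0.77 [ 0.6565 -0.0488  0.0777]
scene knob_grip 0.59 [ 0.4582 -0.0838  0.1093]
```

View pics/s21.png

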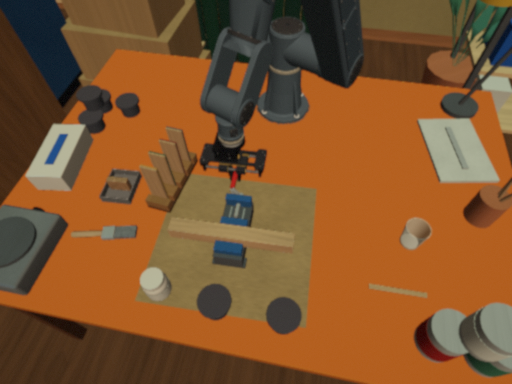

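```bash
python3 -m creep '{"dp":[[-0.97,0,0.89],[0,0,0],[0,0,0],[0,0,0],[0,0,0]],"turn":[[0,0,0],[0,0,0],[0,0,0],[0,0,0],[0,0,0]]}'
python3 -m creep '{"dp":[[0,0,0],[0,0,0],[0,0,-1],[0,0,-3],[0,0,-4],[0,0,-4],[0,0,-2],[0,0,0]],"turn":[[0,0,0],[0,0,0],[0,0,0],[0,0,0],[0,0,0],[0,0,0],[0,0,0],[0,0,0]]}' 0
python3 - <<'E'
from h import *
st();shot('scene','s22');tip('rail_center','scene');tip('jaw_pad','scene');tip('knob_grip','scene')
shot('top','t22');tip('rail_center','top');tip('jaw_pad','top')
tip('panel1','top',6)
cv2.imwrite('pics/z22.png',np.hstack([cv2.resize(cv2.imread('pics/s22.png')[180:280,180:280],(400,400),interpolation=2),cv2.resize(cv2.imread('pics/t22.png')[120:220,230:330],(400,400),interpolation=2)]))
E
```

```text
time: 57.15
position: [0.4646, -0.09, 0.0472]
tool_rot: [0.69, 0.724, -0.001, 0.002]
ft_force: [-3.6, -10.2, 3.7]
grip_width: 0.0155
time: 57.95
position: [0.4664, -0.0877, 0.19]
tool_rot: [0.69, 0.724, 0.001, 0.003]
ft_force: [-0.3, 0.8, -0.7]
grip_width: 0.0434
t 57.95 p [ 0.4664 -0.0877  0.19  ] q [-0.422  0.324  1.805  0.     1.006 -2.04 ] F [-0.3  0.8 -0.7] w 0.0434
tool x [-0.047  0.999 -0.003] y [0.999 0.047 0.007] z [ 0.007 -0.003 -1.   ]
scene rail_center 0.7 [ 0.6567 -0.047   0.0806]
scene knob_grip 0.66 [ 0.459  -0.0932  0.0999]
top rail_center 0.6 [ 0.6589 -0.0445  0.0793]
top jaw_pad 0.61 [ 0.6334 -0.0492  0.0576]
top panel1 0.66 [ 0.4844 -0.311   0.0156]
top panel1 0.62 [ 0.5435 -0.3142  0.0124]
top panel1 0.56 [ 0.4319 -0.2977  0.0121]
```

View pics/z22.png

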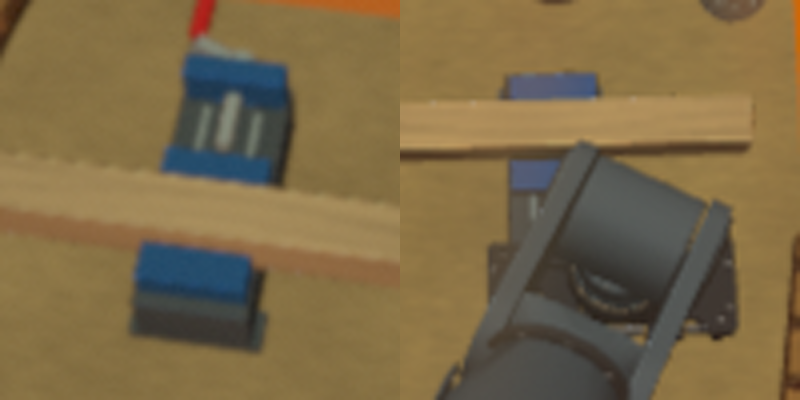

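Run:
```python
from h import *
def prof(n,c0,c1):
    im=cv2.imread(f'pics/{n}.png').astype(float); return (im[158:176,c0:c1,0]-im[158:176,c0:c1,2]).mean(1)
for n in('top0','t22'): print(n,np.round(prof(n,259,262),0))
print(proj(v2w([0,0.03,.084]),'top'),proj(v2w([-.04,.03,.084]),'top'))
```

```text
top0 [-21.  18.  30.  29.  31.  31.  30.  32.   3. -25. -22. -21. -21. -21.
 -21. -20. -21. -21.]
t22 [-40. -35.  16.  31.  32.  33.  34.  33.  36.   3. -22. -19. -18. -17.
 -17. -17. -17. -17.]
[259.66559329 153.86095259] [259.99196541 164.49544342]
```

Run:
```python
from h import *
im=cv2.imread('pics/t22.png').astype(float)
for c0,c1 in((258,260),(260,262),(262,264)):
    print(c0,[tuple(int(v) for v in im[r,c0:c1].mean(0)) for r in range(141,163)])
Rv=R.from_euler('z',-VY,degrees=True)
for r,z in((143.5,.104),(155,.104),(156,.104),(157,.104),(159,.084),(159.7,.084)):
    print(r,z,np.round(Rv.apply(onplane([261,r],z,'top')-V),4))
```

```text
258 [(115, 93, 90), (117, 93, 90), (118, 93, 90), (108, 95, 95), (94, 127, 152), (90, 141, 174), (90, 142, 175), (88, 138, 170), (88, 138, 170), (89, 139, 172), (90, 140, 172), (88, 138, 169), (86, 136, 167), (89, 139, 170), (90, 141, 173), (68, 108, 138), (51, 80, 104), (49, 72, 90), (50, 71, 86), (102, 87, 86), (114, 91, 85), (111, 90, 84)]
260 [(115, 93, 91), (114, 93, 91), (115, 93, 91), (109, 100, 99), (95, 128, 153), (90, 140, 173), (90, 141, 174), (88, 137, 170), (88, 137, 170), (89, 139, 172), (90, 139, 172), (87, 136, 168), (87, 136, 167), (88, 138, 170), (89, 140, 173), (68, 106, 135), (50, 78, 101), (50, 72, 89), (50, 70, 85), (101, 85, 84), (116, 92, 84), (116, 91, 84)]
262 [(114, 93, 91), (115, 93, 91), (115, 93, 91), (110, 100, 99), (94, 128, 151), (90, 141, 173), (90, 141, 174), (88, 138, 170), (89, 138, 170), (90, 140, 172), (89, 139, 172), (87, 136, 168), (87, 136, 167), (88, 138, 170), (90, 141, 173), (68, 106, 132), (49, 75, 96), (50, 71, 87), (49, 69, 83), (100, 85, 83), (116, 91, 83), (116, 91, 82)]
143.5 0.104 [0.0331 0.0245 0.104 ]
155 0.104 [-0.01    0.0258  0.104 ]
156 0.104 [-0.0137  0.0259  0.104 ]
157 0.104 [-0.0175  0.026   0.104 ]
159 0.084 [-0.0195  0.0257  0.084 ]
159.7 0.084 [-0.0221  0.0258  0.084 ]
```

```bash
python3 crank.py 51.4 18 2; python3 -m creep '{"dp":[[0,0,3],[0,0,4],[0,0,3.5],[0,0,2.5],[0,0,1],[0,0,0],[0,0,0]],"turn":[[0,0,0],[0,0,0],[0,0,0],[0,0,0],[0,0,0],[0,0,0],[0,0,0]]}' 0
python3 -m creep '{"dp":[[0,0,0],[0,0,0],[0,0,0],[0,0,0],[0,0,0]],"turn":[[0,0,0],[0,0,0],[0,0,0],[0,0,0],[0,0,0]]}' 1 35
```

```text
[-0.65,0,1.14],[-0.26,0,1.29]
time: 59.05
position: [0.4651, -0.0876, 0.047]
tool_rot: [0.691, 0.723, 0.0, 0.0]
ft_force: [0.5, 0.0, -0.1]
grip_width: 0.0434
time: 59.55
position: [0.4649, -0.0884, 0.047]
tool_rot: [0.69, 0.724, -0.0, 0.001]
ft_force: [-2.0, -3.3, 2.8]
grip_width: 0.015
```

```bash
python3 -m creep '{"dp":[[-0.65,0,1.14],[-0.26,0,1.29],[0,0,0],[0,0,0]],"turn":[[0,0,0],[0,0,0],[0,0,0],[0,0,0]]}'
python3 -c "
from h import *
shot('top','t23')
im=cv2.imread('pics/t23.png').astype(float)
print([tuple(int(v) for v in im[r,260:263].mean(0)) for r in range(154,163)])
b=cv2.imread('pics/t23.png');cv2.imwrite('pics/z23.png',cv2.resize(b[130:190,240:300],(480,480),interpolation=2))"
```

```text
time: 59.95
position: [0.4653, -0.0983, 0.0219]
tool_rot: [0.69, 0.723, -0.001, 0.001]
ft_force: [-2.8, -8.3, -1.8]
grip_width: 0.0152
[(87, 135, 165), (89, 137, 168), (68, 103, 130), (51, 74, 95), (51, 68, 83), (59, 69, 79), (101, 82, 78), (115, 89, 78), (114, 88, 77)]
```

View pics/z23.png

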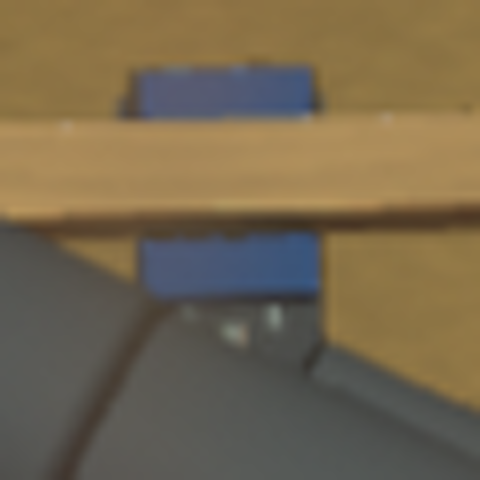

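```bash
python3 -m creep '{"dp":[[0,0,0],[0,0,0],[0,0,-1],[0,0,-4],[0,0,-4],[0,0,-4],[0,0,-4],[0,0,-2],[0,0,0],[0,0,0],[0,0,0],[0,0,0],[0,0,0],[0,0,0],[0,0,0],[0,0,0],[0,0,0],[0,0,0],[0,0,0],[0,0,0]],"turn":[[0,0,0],[0,0,0],[0,0,0],[0,0,0],[0,0,0],[0,0,0],[0,0,0],[0,0,0],[0,0,8.2],[0,0,8.2],[0,0,8.2],[0,0,8.2],[0,0,8.2],[0,0,8.2],[0,0,8.2],[0,0,8.2],[0,0,8.2],[0,0,8.2],[0,0,8.2],[0,0,8.2]]}' 0.3
python3 - <<'E'
from h import *
st();shot('scene','s24');tip('rail_center','scene');tip('panel1','scene',6);shot('top','t24');tip('rail_center','top');tip('panel1','top',6)
go([.5405,-.3151,.20],-6)
E
```

```text
time: 62.0
position: [0.4645, -0.0957, 0.2129]
tool_rot: [0.999, -0.053, 0.0, -0.0]
ft_force: [-0.8, 0.5, -0.1]
grip_width: 0.0303
t 62.0 p [ 0.4645 -0.0957  0.2129] q [-4.400e-01  2.940e-01  1.771e+00  1.000e-03  1.076e+00 -3.340e-01] F [-0.8  0.5 -0.1] w 0.0303
tool x [ 0.994 -0.105  0.   ] y [-0.105 -0.994 -0.   ] z [ 0.  0. -1.]
scene rail_center 0.71 [ 0.6562 -0.0485  0.0789]
scene panel1 0.87 [ 0.3781 -0.3014  0.0119]
scene panel1 0.79 [ 0.4852 -0.3153  0.0101]
scene panel1 0.74 [ 0.5351 -0.3233  0.0105]
scene panel1 0.7 [ 0.4326 -0.3023  0.0118]
top rail_center 0.64 [ 0.6588 -0.0483  0.0815]
top panel1 0.76 [ 0.4857 -0.3098  0.0137]
top panel1 0.76 [ 0.5418 -0.3167  0.0116]
top panel1 0.74 [ 0.3779 -0.2966  0.012 ]
top panel1 0.72 [ 0.4306 -0.2992  0.0122]
dp now cm [ 9.67 21.05  1.24] turn deg [-0.01 -0.    0.39] | dp in goal axes [ 9.82 20.98  1.25]
```

View pics/s24.png

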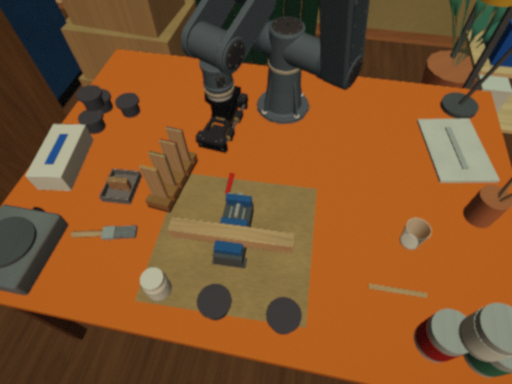

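```bash
python3 -m creep '{"dp":[[1.3,2.8,0],[1.9,4.2,0],[1.9,4.2,0],[1.9,4.2,0],[1.7,3.7,0],[1,2,0],[0,0,2],[0,0,2.5],[0,0,2],[0,0,1.5],[0,0,1.2],[0,0,0],[0,0,0]],"turn":[[0,0,0],[0,0,0],[0,0,0],[0,0,0],[0,0,0],[0,0,0],[0,0,0],[0,0,0],[0,0,0],[0,0,0],[0,0,0],[0,0,0],[0,0,0]]}' 0.3
python3 -m creep '{"dp":[[0,0,0],[0,0,0],[0,0,0],[0,0,0],[0,0,0]],"turn":[[0,0,0],[0,0,0],[0,0,0],[0,0,0],[0,0,0]]}' 1 30
python3 - <<'E'
from h import *
st();shot('scene','s25')
E
```

```text
time: 63.6
position: [0.5406, -0.3162, 0.1205]
tool_rot: [0.999, -0.05, 0.0, 0.0]
ft_force: [-0.2, -0.3, 0.3]
grip_width: 0.0308
time: 64.1
position: [0.5408, -0.3164, 0.1209]
tool_rot: [0.999, -0.05, 0.001, 0.0]
ft_force: [0.4, -0.4, 2.8]
grip_width: 0.0096
t 64.1 p [ 0.5408 -0.3164  0.1209] q [-0.707  0.61   1.494  0.     1.035 -0.607] F [ 0.4 -0.4  2.8] w 0.0096
tool x [ 0.995 -0.1    0.001] y [-0.1   -0.995  0.001] z [ 0.001 -0.001 -1.   ]
```

View pics/s25.png

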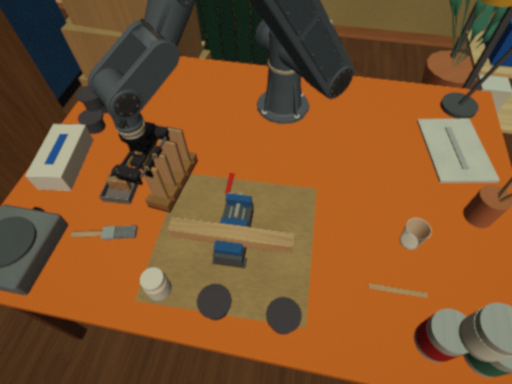

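```bash
cat >> h.py <<'E'
def place(y,h,hb=0.109,tilt=13,xb=-.041):
    a=np.radians(tilt); vy=R.from_euler('z',VY,degrees=True).apply([0,1,0])
    f=np.array([xb-.005*np.cos(a),y,.005*np.sin(a)+h]); p=f+hb*np.array([np.sin(a),0,np.cos(a)])
    w=v2w(p); print('foot world',np.round(v2w(f),4),'tcp',np.round(w,4)); go(w,VY,R.from_rotvec(vy*a)); return w
E
python3 -m creep '{"dp":[[0,0,-1],[0,0,-2.5],[0,0,-4],[0,0,-4],[0,0,-2.5],[0,0,0],[0,0,0]],"turn":[[0,0,0],[0,0,0],[0,0,0],[0,0,0],[0,0,0],[0,0,-8.2],[0,0,0]]}'
python3 - <<'E'
from h import *
st();place(.140,.15); go(np.r_[v2w([-.02,.14,0])[:2],.26],2.5)
E
```

```text
time: 64.85
position: [0.5404, -0.3162, 0.2617]
tool_rot: [1.0, 0.022, 0.001, 0.001]
ft_force: [0.5, 0.8, -1.8]
grip_width: 0.0101
t 64.85 p [ 0.5404 -0.3162  0.2617] q [-0.708  0.46   1.345 -0.     1.335 -0.75 ] F [ 0.5  0.8 -1.8] w 0.0101
tool x [0.999 0.043 0.001] y [ 0.043 -0.999  0.001] z [ 0.001 -0.001 -1.   ]
foot world [0.6005 0.0917 0.1511] tcp [0.625  0.0927 0.2573]
dp now cm [ 10.2  -40.49   0.4 ] turn deg [  0.07 -13.07  -0.04] | dp in goal axes [ 10.07 -40.48  -1.87]
dp now cm [ 10.34 -40.49   0.13] turn deg [ 0.08 -0.07 -0.04] | dp in goal axes [ 10.36 -40.48   0.17]
```

```bash
python3 -m creep '{"dp":[[0.5,-2,0],[0.9,-3.7,0],[0.9,-3.7,0],[0.9,-3.7,0],[1,-3.7,0],[1,-3.7,0],[1,-3.7,0],[1,-3.7,0],[1,-3.7,0],[0.9,-3.7,0],[0.8,-3.2,0],[0.4,-2,0],[0,0,0],[0,0,0],[0,0,0],[0,0,0]],"turn":[[0,0,0],[0,0,0],[0,0,0],[0,0,0],[0,0,0],[0,0,0],[0,0,0],[0,0,0],[0,0,0],[0,0,0],[0,0,0],[0,0,0],[0,-6.5,0],[0,-6.5,0],[0,0,0],[0,0,0]]}'
python3 - <<'E'
from h import *
st();place(.140,.03);shot('scene','s26');tip('panel1','scene',5);shot('top','t26');tip('panel1','top',5)
E
```

```text
time: 66.45
position: [0.6249, 0.0938, 0.2584]
tool_rot: [0.993, 0.021, -0.115, 0.002]
ft_force: [-0.4, -0.5, -1.1]
grip_width: 0.0101
t 66.45 p [0.6249 0.0938 0.2584] q [-0.02   0.597  1.13  -0.014  1.644 -0.062] F [-0.4 -0.5 -1.1] w 0.0101
tool x [ 0.973  0.041 -0.228] y [ 0.042 -0.999 -0.   ] z [-0.227 -0.009 -0.974]
foot world [0.6005 0.0917 0.0311] tcp [0.625  0.0927 0.1373]
dp now cm [ 2.75  0.11 11.79] turn deg [-0.03  0.15 -0.07] | dp in goal axes [ 2.72  0.11 11.8 ]
scene panel1 0.9 [ 0.4315 -0.3022  0.0075]
scene panel1 0.75 [ 0.3798 -0.2975  0.0122]
scene panel1 0.66 [ 0.4883 -0.316   0.0139]
scene panel1 0.41 [0.5966 0.0906 0.1495]
top panel1 0.68 [ 0.3748 -0.2967  0.0114]
top panel1 0.67 [ 0.4828 -0.3095  0.0168]
top panel1 0.47 [ 0.4321 -0.3003  0.0127]
top panel1 0.42 [0.5984 0.0903 0.1518]
```

View pics/s26.png

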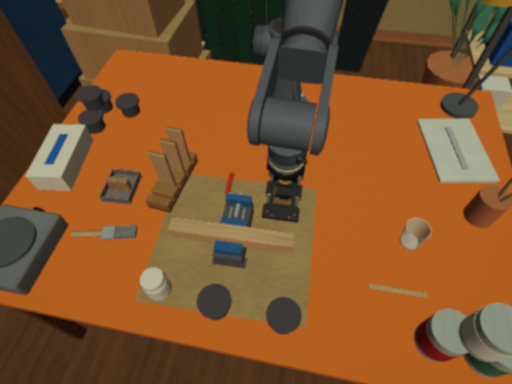

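```bash
python3 -m creep '{"dp":[[0.7,0.1,1.5],[0.8,0,3],[0.8,0,3],[0.6,0,2.6],[0.35,0,1.7],[0.2,0,1],[0.1,0,0.7],[0.05,0,0.4],[0,0,0],[0,0,0]],"turn":[[0,0,0],[0,0,0],[0,0,0],[0,0,0],[0,0,0],[0,0,0],[0,0,0],[0,0,0],[0,0,0],[0,0,0]]}'
python3 - <<'E'
from h import *
st();place(.140,.0);shot('scene','s27');tip('panel1','scene',5)
cv2.imwrite('pics/z27.png',cv2.resize(cv2.imread('pics/s27.png')[150:270,200:320],(600,600),interpolation=2))
E
```

```text
time: 67.65
position: [0.6294, 0.0921, 0.1173]
tool_rot: [0.993, 0.021, -0.113, 0.002]
ft_force: [-2.8, -0.2, -1.3]
grip_width: 0.0097
t 67.65 p [0.6294 0.0921 0.1173] q [-0.022  0.732  1.263 -0.015  1.373 -0.061] F [-2.8 -0.2 -1.3] w 0.0097
tool x [ 0.973  0.042 -0.225] y [ 0.043 -0.999  0.   ] z [-0.225 -0.01  -0.974]
foot world [0.6005 0.0917 0.0011] tcp [0.625  0.0927 0.1073]
dp now cm [-0.21 -0.08  1.07] turn deg [-0.    0.02 -0.03] | dp in goal axes [-0.21 -0.08  1.07]
scene panel1 0.72 [ 0.4839 -0.3135  0.0135]
scene panel1 0.7 [ 0.3782 -0.299   0.0125]
scene panel1 0.65 [ 0.4327 -0.3053  0.0087]
```

View pics/z27.png

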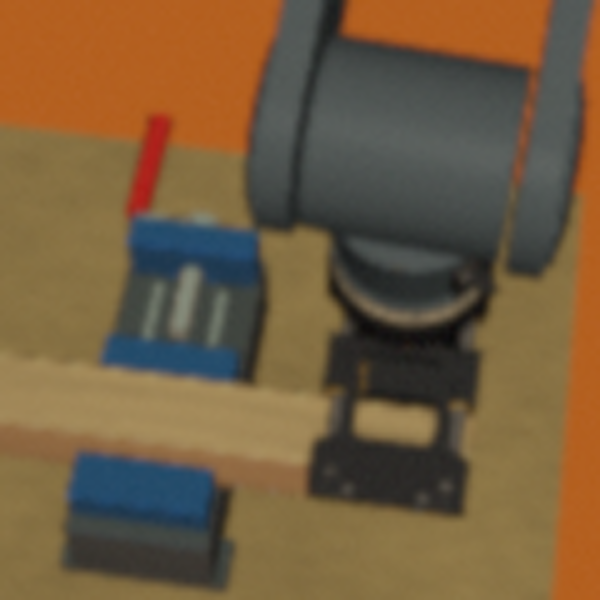

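```bash
python3 -m creep '{"dp":[[0,0,0.4],[0,0,0.4],[0,0,0],[0,0,0]],"turn":[[0,0,0],[0,0,0],[0,0,0],[0,0,0]]}'
python3 -m creep '{"dp":[[0,0,0.15],[0,0,0],[0,0,0]],"turn":[[0,0,0],[0,0,0],[0,0,0]]}'
python3 -m creep '{"dp":[[0,0,0.15],[0,0,0],[0,0,0]],"turn":[[0,0,0],[0,0,0],[0,0,0]]}'
```

```text
time: 68.15
position: [0.6275, 0.0921, 0.1085]
tool_rot: [0.993, 0.021, -0.114, 0.002]
ft_force: [-2.6, -1.1, -0.3]
grip_width: 0.0094
time: 68.45
position: [0.6273, 0.092, 0.1074]
tool_rot: [0.993, 0.021, -0.114, 0.002]
ft_force: [-2.9, 1.2, 0.8]
grip_width: 0.0099
time: 68.75
position: [0.6273, 0.0921, 0.107]
tool_rot: [0.993, 0.021, -0.113, 0.002]
ft_force: [-4.5, 0.3, 4.9]
grip_width: 0.01
```

```bash
python3 -m creep '{"dp":[[0,0,0],[0,0,0],[0,0,0],[0,0,-1],[0,0,-2],[0,0,-3],[0,0,-4],[0,0,-4],[0,0,0]],"turn":[[0,0,0],[0,0,0],[0,0,0],[0,0,0],[0,0,0],[0,0,0],[0,0,0],[0,0,0],[0,0,0]]}' 0.6
python3 - <<'E'
from h import *
st();shot('scene','s28');tip('panel1','scene',5);shot('top');tip('panel1','top',5)
cv2.imwrite('pics/z28.png',cv2.resize(cv2.imread('pics/s28.png')[150:270,200:320],(600,600),interpolation=2))
go([.4858,-.3094,.23],-6)
E
```

```text
time: 69.65
position: [0.6642, 0.0933, 0.2499]
tool_rot: [0.994, 0.021, -0.105, 0.003]
ft_force: [-0.7, 0.6, 0.2]
grip_width: 0.0173
t 69.65 p [0.6642 0.0933 0.2499] q [-0.02   0.654  1.038 -0.014  1.659 -0.062] F [-0.7  0.6  0.2] w 0.0173
tool x [ 0.977  0.042 -0.209] y [ 0.043 -0.999  0.001] z [-0.209 -0.01  -0.978]
scene panel1 0.96 [ 0.4286 -0.3047  0.0108]
scene panel1 0.72 [ 0.4871 -0.3141  0.0152]
scene panel1 0.67 [ 0.3778 -0.2965  0.0134]
top panel1 0.72 [ 0.4904 -0.3132  0.015 ]
top panel1 0.71 [ 0.4315 -0.2982  0.0125]
top panel1 0.62 [ 0.3744 -0.2953  0.0119]
top panel1 0.53 [ 0.5366  0.4859 -0.0024]
top panel1 0.48 [0.6018 0.0904 0.0025]
dp now cm [-18.18  39.5    5.4 ] turn deg [ 0.96 13.09  8.42] | dp in goal axes [-12.91  41.86   1.14]
```

View pics/z28.png

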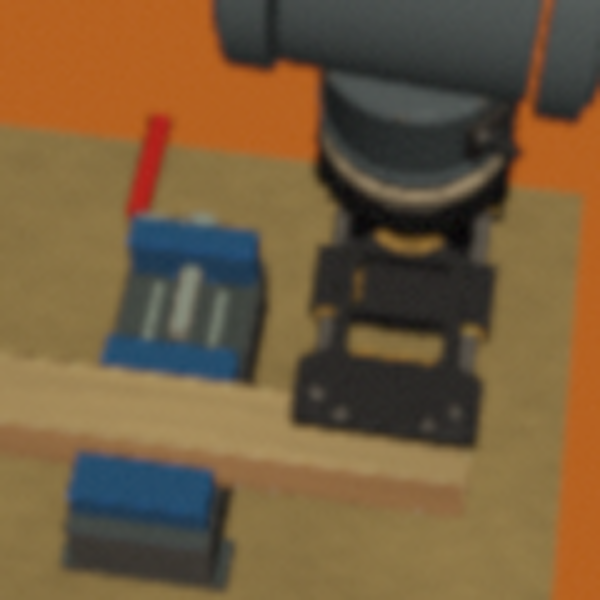

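```bash
python3 -m creep '{"dp":[[0,0,0],[0,0,0],[-0.6,2,0],[-1.2,4,0],[-1.2,4,0],[-1.2,4,0],[-1.2,4,0],[-1.2,4,0],[-1.2,4,0],[-1.2,4,0],[-1.2,4,0],[-1.2,4,0],[-0.9,2.5,0],[-0.6,1.3,0],[0,0,0],[0,0,0]],"turn":[[0.5,6.5,4.2],[0.5,6.5,4.2],[0,0,0],[0,0,0],[0,0,0],[0,0,0],[0,0,0],[0,0,0],[0,0,0],[0,0,0],[0,0,0],[0,0,0],[0,0,0],[0,0,0],[0,0,0],[0,0,0]]}' 0.3
python3 - <<'E'
from h import *
st();go([.4862,-.3105,.121],-6)
shot('scene','s29');tip('panel1','scene',5);shot('top','t29');tip('panel1','top',5)
cv2.imwrite('pics/z29.png',np.hstack([cv2.resize(cv2.imread('pics/s29.png')[150:270,200:320],(400,400),interpolation=2),cv2.resize(cv2.imread('pics/t29.png')[100:220,190:310],(400,400),interpolation=2)]))
E
```

```text
time: 71.45
position: [0.4868, -0.3076, 0.2413]
tool_rot: [0.999, -0.052, -0.0, -0.001]
ft_force: [-0.1, 0.0, -0.3]
grip_width: 0.0302
t 71.45 p [ 0.4868 -0.3076  0.2413] q [-0.759  0.406  1.496  0.002  1.241 -0.655] F [-0.1  0.  -0.3] w 0.0302
tool x [ 0.995 -0.104 -0.001] y [-0.104 -0.995 -0.003] z [-0.     0.003 -1.   ]
dp now cm [-0.02  0.33 12.03] turn deg [-0.16  0.04  0.02] | dp in goal axes [-0.02  0.3  12.03]
scene panel1 0.79 [ 0.3791 -0.2979  0.0104]
scene panel1 0.76 [5.995e-01 8.570e-02 3.000e-04]
scene panel1 0.74 [ 0.4322 -0.3022  0.01  ]
scene panel1 0.63 [ 0.4833 -0.315   0.0158]
scene panel1 0.36 [ 0.4562 -0.3106 -0.0011]
top panel1 0.7 [ 6.034e-01  8.920e-02 -4.000e-04]
```

View pics/z29.png

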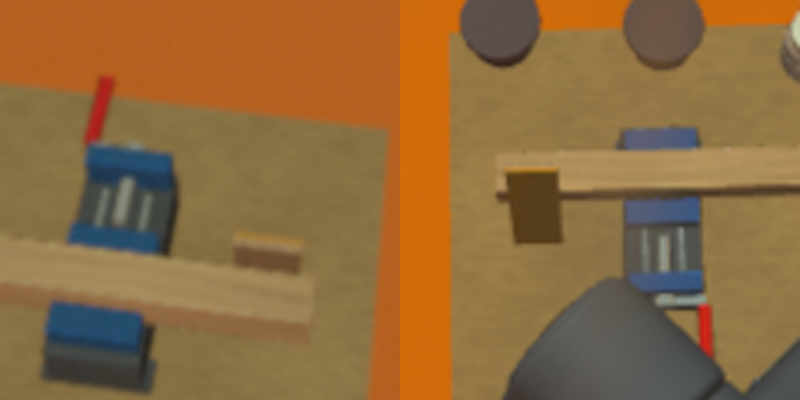

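```bash
python3 -m creep '{"dp":[[0,0.2,2],[0,0,3],[0,0,2.5],[0,0,2],[0,0,1.5],[0,0,1],[0,0,0],[0,0,0]],"turn":[[0,0,0],[0,0,0],[0,0,0],[0,0,0],[0,0,0],[0,0,0],[0,0,0],[0,0,0]]}' 0.3
python3 -m creep '{"dp":[[0,0,0],[0,0,0],[0,0,0],[0,0,0],[0,0,0]],"turn":[[0,0,0],[0,0,0],[0,0,0],[0,0,0],[0,0,0]]}' 1 30
python3 -m creep '{"dp":[[0,0,-1],[0,0,-2.5],[0,0,-4],[0,0,-4],[0,0,-2.5],[0,0,0],[0,0,0]],"turn":[[0,0,0],[0,0,0],[0,0,0],[0,0,0],[0,0,0],[0,0,-8.4],[0,0,0]]}'
python3 - <<'E'
from h import *
st();place(.078,.15)
E
```

```text
time: 72.45
position: [0.4873, -0.3107, 0.1225]
tool_rot: [0.999, -0.052, 0.0, -0.0]
ft_force: [-1.1, 0.3, -0.0]
grip_width: 0.0304
time: 72.95
position: [0.4869, -0.3111, 0.1226]
tool_rot: [0.999, -0.052, 0.0, -0.0]
ft_force: [-0.1, -0.1, 3.4]
grip_width: 0.01
time: 73.65
position: [0.4869, -0.3111, 0.2635]
tool_rot: [1.0, 0.021, 0.001, 0.0]
ft_force: [-0.1, 0.4, -2.2]
grip_width: 0.0097
t 73.65 p [ 0.4869 -0.3111  0.2635] q [-7.620e-01  3.860e-01  1.465e+00  1.000e-03  1.289e+00 -8.050e-01] F [-0.1  0.4 -2.2] w 0.0097
tool x [0.999 0.042 0.002] y [ 0.042 -0.999  0.001] z [ 0.002 -0.001 -1.   ]
foot world [0.6032 0.0297 0.1511] tcp [0.6277 0.0308 0.2573]
dp now cm [ 15.51 -33.57   0.62] turn deg [  0.04 -13.12  -0.09] | dp in goal axes [ 15.3  -33.54  -2.89]
```

```bash
python3 -m creep '{"dp":[[0.7,-1.6,0],[1.5,-3.4,0],[1.6,-3.4,0],[1.6,-3.4,0],[1.6,-3.4,0],[1.6,-3.4,0],[1.6,-3.4,0],[1.6,-3.4,0],[1.6,-3.4,0],[1.4,-3,0],[0.7,-1.2,0],[0,0,0],[0,0,0],[0,0,0],[0,0,0]],"turn":[[0,0,0],[0,0,0],[0,0,0],[0,0,0],[0,0,0],[0,0,0],[0,0,0],[0,0,0],[0,0,0],[0,0,0],[0,0,0],[0,-6.5,0],[0,-6.5,0],[0,0,0],[0,0,0]]}'
python3 - <<'E'
from h import *
st();place(.078,.01,.1106);shot('scene');tip('panel1','scene',5);shot('top');tip('panel1','top',5)
E
```

```text
time: 75.15
position: [0.6271, 0.0253, 0.2608]
tool_rot: [0.993, 0.021, -0.114, 0.002]
ft_force: [0.2, -0.4, -1.1]
grip_width: 0.0097
t 75.15 p [0.6271 0.0253 0.2608] q [-0.118  0.588  1.14  -0.035  1.639 -0.158] F [ 0.2 -0.4 -1.1] w 0.0097
tool x [ 0.973  0.04  -0.226] y [ 0.041 -0.999 -0.001] z [-0.226 -0.008 -0.974]
foot world [0.6032 0.0297 0.0111] tcp [0.628  0.0308 0.1189]
dp now cm [ 3.33 -0.54 13.79] turn deg [-0.08  0.08 -0.12] | dp in goal axes [ 3.31 -0.55 13.8 ]
scene panel1 0.9 [ 0.3788 -0.2986  0.0121]
scene panel1 0.88 [ 0.4284 -0.303   0.0127]
scene panel1 0.79 [ 0.5975  0.0857 -0.0022]
scene panel1 0.56 [0.6016 0.0159 0.1554]
top panel1 0.69 [ 0.4353 -0.2982  0.0103]
top panel1 0.56 [ 0.3786 -0.2958  0.0109]
top panel1 0.41 [0.6042 0.0267 0.1572]
```

```bash
python3 -m creep '{"dp":[[0.4,-0.3,1.5],[0.7,-0.2,3],[0.7,0,3],[0.6,0,2.6],[0.4,0,1.7],[0.25,0,1],[0.2,0,0.7],[0.05,0,0.3],[0,0,0],[0,0,0]],"turn":[[0,0,0],[0,0,0],[0,0,0],[0,0,0],[0,0,0],[0,0,0],[0,0,0],[0,0,0],[0,0,0],[0,0,0]]}'
python3 -m creep '{"dp":[[0.1,0,0.4],[0.1,0,0.4],[0,0,0],[0,0,0]],"turn":[[0,0,0],[0,0,0],[0,0,0],[0,0,0]]}'
python3 -m creep '{"dp":[[0.05,0,0.15],[0,0,0],[0,0,0]],"turn":[[0,0,0],[0,0,0],[0,0,0]]}'
```

```text
time: 76.35
position: [0.6292, 0.0304, 0.1214]
tool_rot: [0.993, 0.021, -0.112, 0.002]
ft_force: [0.3, 0.4, 0.7]
grip_width: 0.0098
time: 76.75
position: [0.6285, 0.0305, 0.112]
tool_rot: [0.993, 0.021, -0.113, 0.002]
ft_force: [0.2, 0.0, -0.5]
grip_width: 0.0093
time: 77.05
position: [0.6289, 0.0305, 0.1106]
tool_rot: [0.993, 0.021, -0.113, 0.002]
ft_force: [-0.2, 0.9, -0.8]
grip_width: 0.0095
```

Expect contact near 0.1087.

```bash
python3 -m creep '{"dp":[[0,0,0.2],[0,0,0],[0,0,0]],"turn":[[0,0,0],[0,0,0],[0,0,0]]}'
python3 -m creep '{"dp":[[0,0,0.1],[0,0,0],[0,0,0]],"turn":[[0,0,0],[0,0,0],[0,0,0]]}'
```

```text
time: 77.35
position: [0.6287, 0.0304, 0.1089]
tool_rot: [0.993, 0.021, -0.113, 0.002]
ft_force: [1.2, 0.0, 1.9]
grip_width: 0.0099
time: 77.65
position: [0.6289, 0.0304, 0.1087]
tool_rot: [0.993, 0.021, -0.112, 0.002]
ft_force: [0.5, 0.4, 5.0]
grip_width: 0.0101
```

```bash
python3 -m creep '{"dp":[[0,0,0],[0,0,0],[0,0,0],[0,0,-1],[0,0,-2],[0,0,-3],[0,0,-4],[0,0,-4],[0,0,0]],"turn":[[0,0,0],[0,0,0],[0,0,0],[0,0,0],[0,0,0],[0,0,0],[0,0,0],[0,0,0],[0,0,0]]}' 0.6
python3 - <<'E'
from h import *
st();shot('scene');tip('panel1','scene',5)
go([.4312,-.3015,.24],-6)
E
```

```text
time: 78.55
position: [0.6644, 0.0314, 0.2515]
tool_rot: [0.994, 0.021, -0.106, 0.003]
ft_force: [0.6, 0.1, 1.1]
grip_width: 0.0177
t 78.55 p [0.6644 0.0314 0.2515] q [-0.104  0.645  1.052 -0.032  1.654 -0.146] F [0.6 0.1 1.1] w 0.0177
tool x [ 0.977  0.041 -0.21 ] y [ 0.042 -0.999  0.001] z [-0.21  -0.01  -0.978]
scene panel1 0.76 [0.5985 0.0853 0.    ]
scene panel1 0.75 [ 0.4306 -0.3053  0.0126]
scene panel1 0.6 [0.6017 0.0267 0.0045]
scene panel1 0.56 [ 0.3792 -0.2999  0.0125]
dp now cm [-23.58  32.32   5.94] turn deg [ 0.93 12.77  8.39] | dp in goal axes [-19.31  35.53   0.58]
```

```bash
python3 -m creep '{"dp":[[0,0,0],[0,0,0],[-1,1.8,0],[-2,3.7,0],[-2,3.7,0],[-2,3.7,0],[-2.1,3.8,0],[-2.1,3.8,0],[-2.1,3.8,0],[-2,3.7,0],[-1.8,3.4,0],[-1.4,2.6,0],[-0.8,1.4,0],[0,0,0],[0,0,0]],"turn":[[0.5,6.4,4.2],[0.5,6.4,4.2],[0,0,0],[0,0,0],[0,0,0],[0,0,0],[0,0,0],[0,0,0],[0,0,0],[0,0,0],[0,0,0],[0,0,0],[0,0,0],[0,0,0],[0,0,0]]}' 0.3
python3 - <<'E'
from h import *
st();go([.4315,-.3025,.121],-6)
shot('scene','s31');tip('panel1','scene',5);shot('top','t31');tip('panel1','top',5)
cv2.imwrite('pics/z31.png',np.hstack([cv2.resize(cv2.imread('pics/s31.png')[130:270,180:320],(400,400),interpolation=2),cv2.resize(cv2.imread('pics/t31.png')[100:220,190:310],(400,400),interpolation=2)]))
E
```

```text
time: 80.15
position: [0.4299, -0.2991, 0.2432]
tool_rot: [0.999, -0.053, -0.002, -0.002]
ft_force: [0.7, -1.1, -0.0]
grip_width: 0.0305
t 80.15 p [ 0.4299 -0.2991  0.2432] q [-0.821  0.331  1.615 -0.     1.202 -0.715] F [ 0.7 -1.1 -0. ] w 0.0305
tool x [ 0.994 -0.106 -0.005] y [-0.106 -0.994 -0.004] z [-0.004  0.004 -1.   ]
dp now cm [ 0.25  0.36 12.22] turn deg [-0.21  0.26 -0.08] | dp in goal axes [ 0.2   0.32 12.22]
scene panel1 0.9 [ 0.3765 -0.2997  0.0122]
scene panel1 0.63 [0.6012 0.0258 0.0034]
scene panel1 0.57 [ 0.4307 -0.3025  0.0063]
scene panel1 0.48 [0.6001 0.0873 0.0008]
top panel1 0.77 [5.994e-01 9.130e-02 5.000e-04]
top panel1 0.63 [0.6052 0.0304 0.005 ]
```

View pics/z31.png

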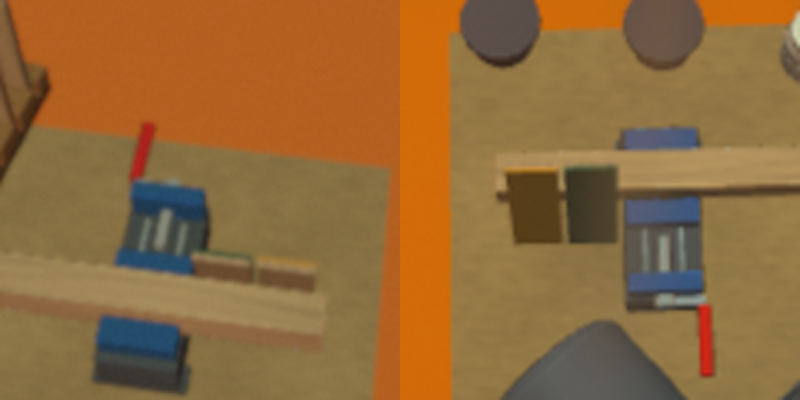

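```bash
python3 -m creep '{"dp":[[0.1,0.3,2],[0,0,3],[0,0,2.5],[0,0,2],[0,0,1.6],[0,0,1],[0,0,0],[0,0,0]],"turn":[[0,0,0],[0,0,0],[0,0,0],[0,0,0],[0,0,0],[0,0,0],[0,0,0],[0,0,0]]}' 0.3
python3 -m creep '{"dp":[[0,0,0],[0,0,0],[0,0,0],[0,0,0],[0,0,0]],"turn":[[0,0,0],[0,0,0],[0,0,0],[0,0,0],[0,0,0]]}' 1 30
python3 -m creep '{"dp":[[0,0,-1],[0,0,-2.5],[0,0,-4],[0,0,-4],[0,0,-2.5],[0,0,0],[0,0,0]],"turn":[[0,0,0],[0,0,0],[0,0,0],[0,0,0],[0,0,0],[0,0,-8.4],[0,0,0]]}'
python3 - <<'E'
from h import *
st();place(-.078,.15)
E
```

```text
time: 81.15
position: [0.4314, -0.303, 0.1236]
tool_rot: [0.999, -0.052, -0.001, -0.0]
ft_force: [-0.3, 0.8, 0.5]
grip_width: 0.0304
time: 81.65
position: [0.4311, -0.3034, 0.1238]
tool_rot: [0.999, -0.053, -0.001, -0.0]
ft_force: [0.4, -0.7, 2.9]
grip_width: 0.0094
time: 82.35
position: [0.4313, -0.3033, 0.2646]
tool_rot: [1.0, 0.021, -0.001, -0.0]
ft_force: [-0.3, 0.5, -1.9]
grip_width: 0.0096
t 82.35 p [ 0.4313 -0.3033  0.2646] q [-8.240e-01  3.110e-01  1.580e+00 -1.000e-03  1.251e+00 -8.660e-01] F [-0.3  0.5 -1.9] w 0.0096
tool x [ 0.999  0.041 -0.001] y [ 0.041 -0.999 -0.   ] z [-0.001  0.    -1.   ]
foot world [ 0.61   -0.1261  0.1511] tcp [ 0.6345 -0.1251  0.2573]
dp now cm [ 21.04 -16.96   0.7 ] turn deg [ -0.02 -12.92  -0.12] | dp in goal axes [ 20.7  -16.92  -4.04]
```

```bash
python3 -m creep '{"dp":[[1,-1.5,0],[2.2,-2.4,0],[2.6,-2.2,0],[2.8,-2.2,0],[2.8,-2.2,0],[2.8,-2.2,0],[2.8,-2,0],[2.4,-1.5,0],[1.6,-0.8,0],[0,0,0],[0,0,0],[0,0,0],[0,0,0]],"turn":[[0,0,0],[0,0,0],[0,0,0],[0,0,0],[0,0,0],[0,0,0],[0,0,0],[0,0,0],[0,0,0],[0,-6.5,0],[0,-6.5,0],[0,0,0],[0,0,0]]}'
python3 - <<'E'
from h import *
st();place(-.078,.01,.1118);shot('scene');tip('panel1','scene',5);shot('top');tip('panel1','top',5)
E
```

```text
time: 83.65
position: [0.6335, -0.1243, 0.261]
tool_rot: [0.993, 0.02, -0.116, 0.001]
ft_force: [-0.1, -0.1, -1.1]
grip_width: 0.0099
t 83.65 p [ 0.6335 -0.1243  0.261 ] q [-0.324  0.616  1.087 -0.08   1.656 -0.363] F [-0.1 -0.1 -1.1] w 0.0099
tool x [ 0.972  0.04  -0.23 ] y [ 0.04  -0.999 -0.003] z [-0.23  -0.007 -0.973]
foot world [ 0.61   -0.1261  0.0111] tcp [ 0.6351 -0.125   0.1201]
dp now cm [ 3.39  0.12 13.68] turn deg [-0.19  0.28 -0.16] | dp in goal axes [ 3.33  0.08 13.7 ]
scene panel1 0.82 [ 0.6051 -0.1214  0.1501]
scene panel1 0.75 [0.5999 0.0231 0.0052]
scene panel1 0.56 [0.6    0.0873 0.0038]
top panel1 0.72 [ 0.3778 -0.2956  0.0116]
top panel1 0.68 [0.6039 0.0289 0.0042]
top panel1 0.67 [ 5.999e-01  9.130e-02 -5.000e-04]
top panel1 0.42 [ 0.5161 -0.473   0.0248]
```

```bash
python3 -m creep '{"dp":[[0.4,0.1,1.5],[0.7,0,3],[0.7,0,3],[0.6,0,2.6],[0.4,0,1.7],[0.25,0,1],[0.2,0,0.6],[0.1,0,0.3],[0,0,0],[0,0,0]],"turn":[[0,0,0],[0,0,0],[0,0,0],[0,0,0],[0,0,0],[0,0,0],[0,0,0],[0,0,0],[0,0,0],[0,0,0]]}'
python3 -m creep '{"dp":[[0.1,0,0.4],[0.1,0,0.3],[0,0,0],[0,0,0]],"turn":[[0,0,0],[0,0,0],[0,0,0],[0,0,0]]}'
python3 -m creep '{"dp":[[0,0,0.15],[0,0,0],[0,0,0]],"turn":[[0,0,0],[0,0,0],[0,0,0]]}'
```

```text
time: 84.85
position: [0.6362, -0.1256, 0.123]
tool_rot: [0.993, 0.021, -0.113, 0.002]
ft_force: [-0.8, -0.1, -2.0]
grip_width: 0.0097
time: 85.25
position: [0.6358, -0.1253, 0.1145]
tool_rot: [0.993, 0.021, -0.115, 0.001]
ft_force: [0.5, -0.9, -1.1]
grip_width: 0.0099
time: 85.55
position: [0.6355, -0.1254, 0.1132]
tool_rot: [0.993, 0.021, -0.115, 0.002]
ft_force: [-0.0, -1.0, -2.0]
grip_width: 0.0098
```

```bash
python3 -m creep '{"dp":[[0.05,0,0.2],[0,0,0],[0,0,0]],"turn":[[0,0,0],[0,0,0],[0,0,0]]}'
python3 -m creep '{"dp":[[0,0,0.12],[0,0,0],[0,0,0]],"turn":[[0,0,0],[0,0,0],[0,0,0]]}'
python3 -m creep '{"dp":[[0,0,0.1],[0,0,0],[0,0,0]],"turn":[[0,0,0],[0,0,0],[0,0,0]]}'
```

```text
time: 85.85
position: [0.6355, -0.1253, 0.111]
tool_rot: [0.993, 0.021, -0.115, 0.002]
ft_force: [-0.4, -0.9, -0.6]
grip_width: 0.0096
time: 86.15
position: [0.6354, -0.1254, 0.1101]
tool_rot: [0.993, 0.021, -0.114, 0.002]
ft_force: [0.9, 0.4, -0.4]
grip_width: 0.0096
time: 86.45
position: [0.6356, -0.1255, 0.1099]
tool_rot: [0.993, 0.021, -0.114, 0.002]
ft_force: [2.0, 0.9, 4.7]
grip_width: 0.0103
```

Contact at 0.110, as expected; release.

```bash
python3 -m creep '{"dp":[[0,0,0],[0,0,0],[0,0,0],[0,0,-1],[0,0,-2],[0,0,-3],[0,0,-4],[0,0,-4],[0,0,0]],"turn":[[0,0,0],[0,0,0],[0,0,0],[0,0,0],[0,0,0],[0,0,0],[0,0,0],[0,0,0],[0,0,0]]}' 0.6
python3 - <<'E'
from h import *
st();shot('scene');tip('panel1','scene',5)
go([.3767,-.2975,.24],-6)
E
```

```text
time: 87.35
position: [0.6715, -0.1254, 0.2529]
tool_rot: [0.994, 0.021, -0.107, 0.004]
ft_force: [0.3, 0.6, 0.5]
grip_width: 0.0174
t 87.35 p [ 0.6715 -0.1254  0.2529] q [-0.309  0.673  0.995 -0.077  1.675 -0.351] F [0.3 0.6 0.5] w 0.0174
tool x [ 0.976  0.04  -0.214] y [ 0.042 -0.999  0.003] z [-0.213 -0.012 -0.977]
scene panel1 0.66 [0.6002 0.0249 0.0026]
scene panel1 0.54 [5.99e-01 8.89e-02 3.00e-04]
scene panel1 0.49 [ 6.067e-01 -1.254e-01  6.000e-04]
scene panel1 0.15 [ 0.5316  0.4815 -0.0007]
dp now cm [-28.88  16.08   7.37] turn deg [ 0.92 12.94  8.36] | dp in goal axes [-27.13  20.26   0.71]
```

```bash
python3 -m creep '{"dp":[[0,0,0],[0,0,0],[-1.5,1,0],[-2.9,2.2,0],[-3.2,2.4,0],[-3.2,2.4,0],[-3.2,2.4,0],[-3.2,2.4,0],[-3.2,2.4,0],[-2.9,2.2,0],[-2.2,1.7,0],[-1.5,1.1,0],[0,0,0],[0,0,0]],"turn":[[0.5,6.5,4.2],[0.5,6.5,4.2],[0,0,0],[0,0,0],[0,0,0],[0,0,0],[0,0,0],[0,0,0],[0,0,0],[0,0,0],[0,0,0],[0,0,0],[0,0,0],[0,0,0]]}' 0.3
python3 - <<'E'
from h import *
st();go([.3772,-.298,.1215],-6)
shot('scene','s33');tip('panel1','scene',5);shot('top','t33');tip('panel1','top',5)
cv2.imwrite('pics/z33.png',np.hstack([cv2.resize(cv2.imread('pics/s33.png')[130:270,170:310],(400,400),interpolation=2),cv2.resize(cv2.imread('pics/t33.png')[120:260,190:330],(400,400),interpolation=2)]))
E
```

```text
time: 88.85
position: [0.3765, -0.2959, 0.2447]
tool_rot: [0.999, -0.054, -0.002, -0.002]
ft_force: [0.1, -0.2, -0.3]
grip_width: 0.0304
t 88.85 p [ 0.3765 -0.2959  0.2447] q [-0.9    0.263  1.714  0.     1.17  -0.793] F [ 0.1 -0.2 -0.3] w 0.0304
tool x [ 0.994 -0.107 -0.004] y [-0.107 -0.994 -0.004] z [-0.003  0.004 -1.   ]
dp now cm [ 0.14  0.25 12.32] turn deg [-0.24  0.21 -0.14] | dp in goal axes [ 0.1   0.2  12.32]
scene panel1 0.84 [ 0.3786 -0.3006  0.0098]
scene panel1 0.71 [ 0.6103 -0.1304 -0.0014]
scene panel1 0.57 [0.5997 0.0849 0.0006]
scene panel1 0.55 [0.6008 0.0262 0.0052]
top panel1 0.96 [ 6.116e-01 -1.207e-01  2.000e-04]
top panel1 0.6 [0.6034 0.0302 0.0042]
```

View pics/z33.png

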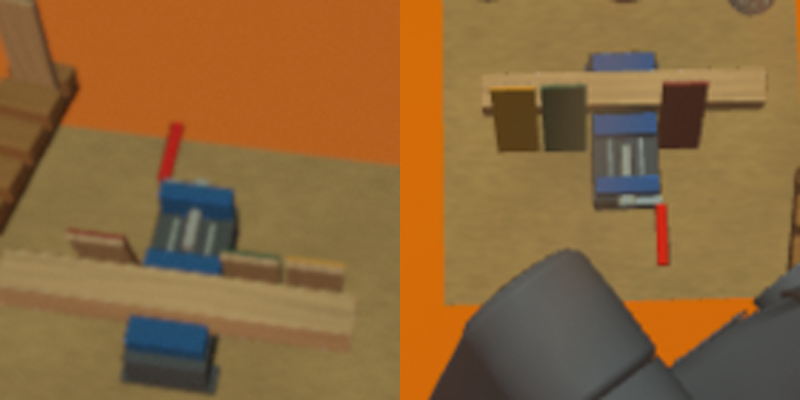

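```bash
python3 -m creep '{"dp":[[0.1,0.2,2],[0,0,3],[0,0,2.5],[0,0,2],[0,0,1.7],[0,0,1],[0,0,0],[0,0,0]],"turn":[[0,0,0],[0,0,0],[0,0,0],[0,0,0],[0,0,0],[0,0,0],[0,0,0],[0,0,0]]}' 0.3
python3 -m creep '{"dp":[[0,0,0],[0,0,0],[0,0,0],[0,0,0],[0,0,0]],"turn":[[0,0,0],[0,0,0],[0,0,0],[0,0,0],[0,0,0]]}' 1 30
python3 -m creep '{"dp":[[0,0,-1],[0,0,-2.5],[0,0,-4],[0,0,-4],[0,0,-2.5],[0,0,0],[0,0,0]],"turn":[[0,0,0],[0,0,0],[0,0,0],[0,0,0],[0,0,0],[0,0,-8.4],[0,0,0]]}'
python3 - <<'E'
from h import *
st();place(-.140,.15)
E
```

```text
time: 89.85
position: [0.3781, -0.2985, 0.1239]
tool_rot: [0.999, -0.053, -0.001, -0.001]
ft_force: [-0.7, -0.5, 0.8]
grip_width: 0.0309
time: 90.35
position: [0.3777, -0.2987, 0.1241]
tool_rot: [0.999, -0.053, -0.001, -0.001]
ft_force: [-0.9, -0.4, 4.3]
grip_width: 0.0098
time: 91.05
position: [0.378, -0.2988, 0.2649]
tool_rot: [1.0, 0.02, -0.0, -0.0]
ft_force: [-0.3, 0.5, -1.1]
grip_width: 0.0096
t 91.05 p [ 0.378  -0.2988  0.2649] q [-0.901  0.243  1.682 -0.     1.219 -0.942] F [-0.3  0.5 -1.1] w 0.0096
tool x [ 0.999  0.041 -0.001] y [ 0.041 -0.999 -0.001] z [-0.001  0.001 -1.   ]
foot world [ 0.6127 -0.1881  0.1511] tcp [ 0.6372 -0.187   0.2573]
dp now cm [ 26.36 -10.12   0.74] turn deg [ -0.06 -12.95  -0.16] | dp in goal axes [ 25.88 -10.04  -5.2 ]
```

```bash
python3 -m creep '{"dp":[[1.2,-0.6,0],[2.6,-1.1,0],[3,-1.2,0],[3.2,-1.2,0],[3.2,-1.2,0],[3.2,-1.2,0],[3.1,-1.1,0],[2.8,-1,0],[2.4,-0.9,0],[1.6,-0.6,0],[0,0,0],[0,0,0],[0,0,0],[0,0,0]],"turn":[[0,0,0],[0,0,0],[0,0,0],[0,0,0],[0,0,0],[0,0,0],[0,0,0],[0,0,0],[0,0,0],[0,0,0],[0,-6.5,0],[0,-6.5,0],[0,0,0],[0,0,0]]}'
python3 - <<'E'
from h import *
st();place(-.140,.01,.1121);shot('scene');tip('panel1','scene',5)
E
```

```text
time: 92.45
position: [0.6366, -0.1859, 0.2609]
tool_rot: [0.993, 0.02, -0.115, 0.0]
ft_force: [-0.4, -0.5, -0.8]
grip_width: 0.0096
t 92.45 p [ 0.6366 -0.1859  0.2609] q [-0.403  0.641  1.038 -0.095  1.673 -0.444] F [-0.4 -0.5 -0.8] w 0.0096
tool x [ 0.973  0.04  -0.229] y [ 0.041 -0.999 -0.004] z [-0.229 -0.005 -0.973]
foot world [ 0.6127 -0.1881  0.0111] tcp [ 0.6379 -0.187   0.1204]
dp now cm [ 3.34  0.17 13.65] turn deg [-0.26  0.24 -0.12] | dp in goal axes [ 3.28  0.11 13.67]
scene panel1 0.77 [ 0.6082 -0.1862  0.1513]
scene panel1 0.72 [ 6.107e-01 -1.239e-01  4.000e-04]
scene panel1 0.68 [ 0.6006  0.0875 -0.0026]
scene panel1 0.57 [0.6037 0.0262 0.0011]
```

```bash
python3 -m creep '{"dp":[[0.4,0.2,1.5],[0.7,0,3],[0.7,0,3],[0.6,0,2.6],[0.4,0,1.7],[0.25,0,1],[0.2,0,0.6],[0.1,0,0.3],[0,0,0],[0,0,0]],"turn":[[0,0,0],[0,0,0],[0,0,0],[0,0,0],[0,0,0],[0,0,0],[0,0,0],[0,0,0],[0,0,0],[0,0,0]]}'
python3 -m creep '{"dp":[[0.1,0,0.4],[0.1,0,0.4],[0,0,0.15],[0,0,0],[0,0,0]],"turn":[[0,0,0],[0,0,0],[0,0,0],[0,0,0],[0,0,0]]}'
python3 -m creep '{"dp":[[0,0,0.12],[0,0,0],[0,0,0]],"turn":[[0,0,0],[0,0,0],[0,0,0]]}'
```

```text
time: 93.55
position: [0.6388, -0.189, 0.1232]
tool_rot: [0.993, 0.02, -0.113, 0.002]
ft_force: [-0.6, 0.1, -0.9]
grip_width: 0.01
time: 94.05
position: [0.6379, -0.1887, 0.1124]
tool_rot: [0.993, 0.02, -0.114, 0.001]
ft_force: [0.3, 0.3, -0.9]
grip_width: 0.0096
time: 94.35
position: [0.6377, -0.1887, 0.1114]
tool_rot: [0.993, 0.02, -0.114, 0.001]
ft_force: [0.3, 0.0, -0.6]
grip_width: 0.0101
```

```bash
python3 -m creep '{"dp":[[0,0,0.12],[0,0,0],[0,0,0]],"turn":[[0,0,0],[0,0,0],[0,0,0]]}'
python3 -m creep '{"dp":[[0,0,0.1],[0,0,0],[0,0,0]],"turn":[[0,0,0],[0,0,0],[0,0,0]]}'
```

```text
time: 94.65
position: [0.6375, -0.1888, 0.1103]
tool_rot: [0.993, 0.02, -0.114, 0.001]
ft_force: [-0.5, -0.5, -0.4]
grip_width: 0.0099
time: 94.95
position: [0.6377, -0.1889, 0.1102]
tool_rot: [0.993, 0.02, -0.114, 0.001]
ft_force: [0.4, 0.5, 4.9]
grip_width: 0.0095
```

Foot on the table; release, retract and move back for a clear view.

```bash
python3 -m creep '{"dp":[[0,0,0],[0,0,0],[0,0,0],[0,0,-1],[0,0,-2],[0,0,-3],[0,0,-4],[0,0,-4],[0,0,0]],"turn":[[0,0,0],[0,0,0],[0,0,0],[0,0,0],[0,0,0],[0,0,0],[0,0,0],[0,0,0],[0,0,0]]}' 0.6
python3 -m creep '{"dp":[[0,0,0],[0,0,0],[-1.5,1,-1],[-2.9,2.2,0],[-3.2,2.4,0],[-3.2,2.4,0],[-3.2,2.4,0],[-3.2,2.4,0],[-3.2,2.4,0],[-2.9,2.2,0],[-2.2,1.7,0],[-1.5,1.1,0],[0,0,0],[0,0,0]],"turn":[[0,6.5,0],[0,6.5,0],[0,0,0],[0,0,0],[0,0,0],[0,0,0],[0,0,0],[0,0,0],[0,0,0],[0,0,0],[0,0,0],[0,0,0],[0,0,0],[0,0,0]]}'
python3 - <<'E'
from h import *
st()
shot('scene','s35');tip('panel1','scene',6);tip('rail_center','scene');tip('block_center','scene');tip('cup','scene');shot('top','t35');tip('panel1','top',6);tip('jaw_pad','top');tip('rail_center','top')
cv2.imwrite('pics/z35.png',np.hstack([cv2.resize(cv2.imread('pics/s35.png')[130:270,150:310],(457,400),interpolation=2),cv2.resize(cv2.imread('pics/t35.png')[120:260,200:320],(343,400),interpolation=2)]))
E
```

```text
time: 95.85
position: [0.6734, -0.1891, 0.2533]
tool_rot: [0.994, 0.02, -0.107, 0.004]
ft_force: [0.1, 0.3, 1.5]
grip_width: 0.0173
time: 97.25
position: [0.4073, -0.4013, 0.2562]
tool_rot: [1.0, 0.02, -0.001, -0.001]
ft_force: [-0.0, -0.1, -0.1]
grip_width: 0.0171
t 97.25 p [ 0.4073 -0.4013  0.2562] q [-9.730e-01  3.870e-01  1.485e+00 -1.000e-03  1.273e+00 -1.012e+00] F [-0.  -0.1 -0.1] w 0.0171
tool x [ 0.999  0.04  -0.002] y [ 0.04  -0.999 -0.003] z [-0.002  0.002 -1.   ]
scene panel1 0.67 [ 6.124e-01 -1.872e-01 -3.000e-04]
scene panel1 0.67 [ 6.091e-01 -1.262e-01  6.000e-04]
scene panel1 0.52 [0.6001 0.0268 0.0043]
scene panel1 0.52 [ 0.6005  0.0862 -0.002 ]
scene rail_center 0.74 [ 0.6567 -0.0485  0.0782]
scene block_center 0.67 [ 0.6591 -0.0461  0.0572]
scene cup 0.58 [0.5311 0.4821 0.0015]
top panel1 0.88 [0.6039 0.0912 0.0009]
top panel1 0.78 [ 6.106e-01 -1.848e-01 -5.000e-04]
top panel1 0.75 [ 6.116e-01 -1.211e-01 -1.000e-04]
top panel1 0.59 [0.6048 0.0269 0.0045]
top rail_center 0.94 [ 0.6605 -0.0452  0.0804]
```

View pics/z35.png

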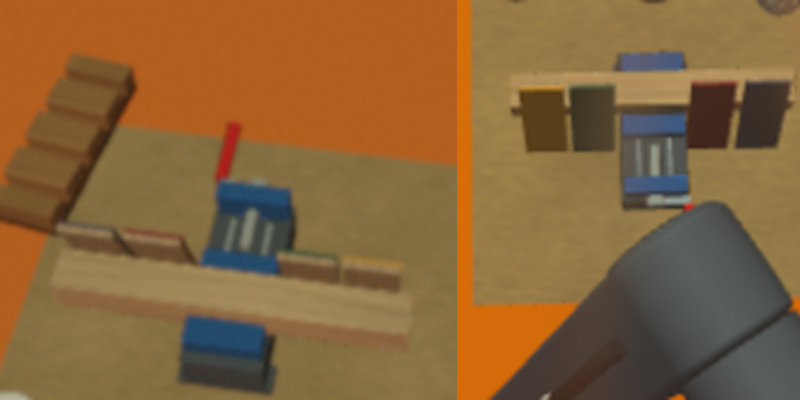

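View pics/s35.png

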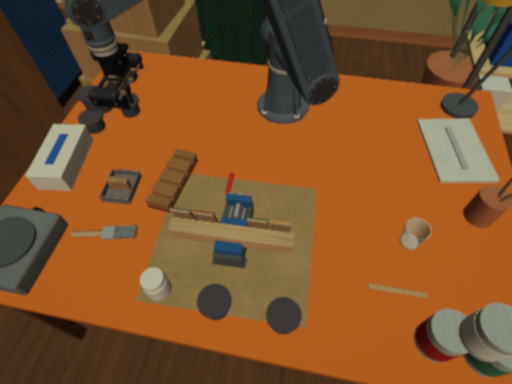

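Run:
```python
from h import *
im=cv2.imread('pics/s12.png').astype(float)
for y in (-.02,0.0,.02):
    c,r=proj(v2w([-.038,y,.07]),'scene')
    col=int(round(c)); print('y',y,'col',col,'nominal face rows z.082 %.1f z.060 %.1f | -2.5mm z.060 %.1f ; blue top edge x=-46,z=.084 %.1f'%(proj(v2w([-.038,y,.082]),'scene')[1],proj(v2w([-.038,y,.060]),'scene')[1],proj(v2w([-.0405,y,.060]),'scene')[1],proj(v2w([-.046,y,.084]),'scene')[1]))
    print([(rr,tuple(int(v) for v in im[rr,col])) for rr in range(206,226)])
cv2.imwrite('pics/z36.png',cv2.resize(cv2.imread('pics/s12.png')[185:270,205:260],(520,800),interpolation=2)[:600])
```

```text
y -0.02 col 228 nominal face rows z.082 220.8 z.060 224.5 | -2.5mm z.060 223.8 ; blue top edge x=-46,z=.084 218.2
[(206, (65, 71, 65)), (207, (66, 72, 66)), (208, (68, 69, 60)), (209, (86, 70, 49)), (210, (102, 75, 40)), (211, (108, 77, 39)), (212, (109, 77, 37)), (213, (108, 77, 38)), (214, (108, 77, 37)), (215, (108, 77, 37)), (216, (106, 76, 37)), (217, (91, 64, 33)), (218, (53, 42, 28)), (219, (26, 27, 24)), (220, (17, 22, 23)), (221, (20, 24, 25)), (222, (28, 36, 34)), (223, (61, 70, 66)), (224, (83, 94, 88)), (225, (87, 99, 92))]
y 0.0 col 235 nominal face rows z.082 221.7 z.060 225.4 | -2.5mm z.060 224.6 ; blue top edge x=-46,z=.084 219.0
[(206, (80, 86, 84)), (207, (83, 93, 92)), (208, (95, 106, 104)), (209, (102, 108, 103)), (210, (102, 91, 77)), (211, (107, 80, 48)), (212, (108, 78, 38)), (213, (108, 77, 37)), (214, (108, 77, 37)), (215, (109, 78, 38)), (216, (108, 77, 37)), (217, (107, 76, 38)), (218, (92, 64, 34)), (219, (53, 41, 29)), (220, (25, 25, 25)), (221, (20, 24, 25)), (222, (15, 18, 20)), (223, (26, 29, 30)), (224, (43, 47, 46)), (225, (60, 66, 62))]
y 0.02 col 241 nominal face rows z.082 222.6 z.060 226.2 | -2.5mm z.060 225.5 ; blue top edge x=-46,z=.084 219.9
[(206, (78, 69, 56)), (207, (70, 72, 66)), (208, (66, 70, 66)), (209, (68, 72, 65)), (210, (78, 71, 58)), (211, (96, 74, 46)), (212, (105, 76, 38)), (213, (108, 77, 38)), (214, (108, 78, 37)), (215, (109, 78, 39)), (216, (109, 77, 39)), (217, (109, 77, 38)), (218, (102, 72, 35)), (219, (81, 58, 32)), (220, (44, 34, 25)), (221, (23, 27, 24)), (222, (21, 24, 23)), (223, (19, 23, 24)), (224, (40, 47, 45)), (225, (69, 79, 74))]
```

View pics/z36.png

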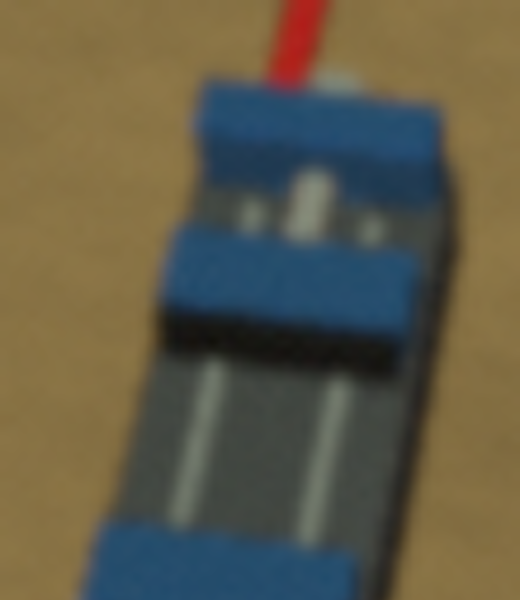

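Run:
```python
from h import *
for n,c0,c1 in(('top0',261,265),('top0',270,274),('t12',259,262),('t22',259,262),('t35',261,265),('t35',268,272)):
    im=cv2.imread(f'pics/{n}.png').astype(float); print(n,c0,[(r,)+tuple(int(v) for v in im[r,c0:c1].mean(0)) for r in range(143,172)])
f=lambda n:cv2.resize(cv2.imread(f'pics/{n}.png')[135:185,245:290],(360,400),interpolation=2)
cv2.imwrite('pics/z37.png',np.hstack([f('t12'),f('t35')]))
```

```text
top0 261 [(143, 113, 91, 88), (144, 113, 91, 88), (145, 94, 103, 116), (146, 74, 109, 135), (147, 68, 108, 139), (148, 67, 108, 138), (149, 69, 110, 139), (150, 56, 89, 115), (151, 46, 72, 95), (152, 46, 72, 93), (153, 46, 72, 93), (154, 77, 93, 102), (155, 88, 101, 106), (156, 70, 85, 94), (157, 51, 70, 84), (158, 66, 74, 83), (159, 104, 86, 83), (160, 115, 91, 83), (161, 115, 91, 83), (162, 115, 90, 82), (163, 115, 90, 82), (164, 115, 90, 82), (165, 120, 93, 82), (166, 86, 78, 80), (167, 60, 71, 81), (168, 81, 92, 97), (169, 88, 100, 104), (170, 89, 100, 104), (171, 88, 100, 103)]
top0 270 [(143, 116, 88, 77), (144, 117, 88, 77), (145, 91, 108, 131), (146, 73, 116, 149), (147, 70, 113, 144), (148, 67, 108, 138), (149, 68, 107, 136), (150, 51, 81, 103), (151, 41, 63, 81), (152, 41, 63, 84), (153, 47, 67, 84), (154, 74, 86, 92), (155, 84, 94, 95), (156, 62, 74, 80), (157, 43, 59, 70), (158, 85, 73, 70), (159, 113, 84, 70), (160, 119, 87, 70), (161, 119, 87, 69), (162, 119, 87, 69), (163, 119, 87, 69), (164, 119, 87, 69), (165, 121, 88, 68), (166, 84, 69, 65), (167, 59, 65, 70), (168,
[... 1733 characters left out ...]
, (167, 77, 73, 78), (168, 75, 83, 89), (169, 89, 99, 101), (170, 92, 102, 104), (171, 92, 102, 104)]
t35 268 [(143, 120, 92, 83), (144, 110, 109, 109), (145, 96, 134, 159), (146, 93, 146, 180), (147, 94, 147, 181), (148, 92, 144, 176), (149, 93, 144, 177), (150, 93, 146, 179), (151, 92, 144, 177), (152, 90, 140, 172), (153, 90, 140, 172), (154, 92, 145, 178), (155, 98, 153, 183), (156, 70, 109, 132), (157, 46, 67, 85), (158, 46, 63, 77), (159, 57, 65, 72), (160, 107, 83, 73), (161, 123, 90, 72), (162, 123, 90, 72), (163, 123, 89, 72), (164, 123, 89, 71), (165, 123, 89, 70), (166, 95, 76, 68), (167, 63, 62, 66), (168, 70, 76, 79), (169, 77, 84, 86), (170, 90, 100, 100), (171, 106, 119, 119)]
```

View pics/z37.png

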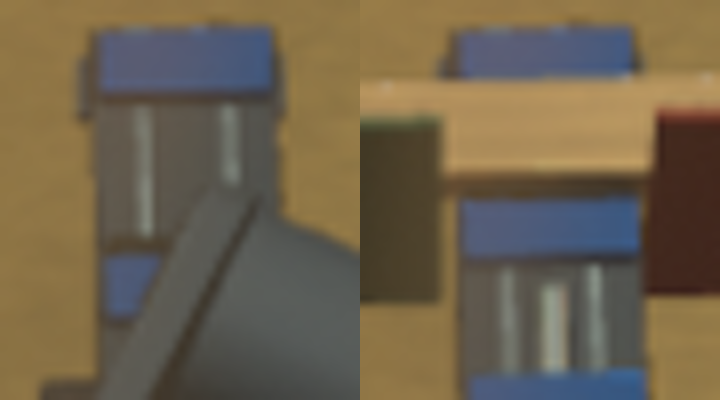

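```bash
python3 -c "
from h import *
robot.hand_in(); st()"
```

```text
the job is handed in; nothing more can be done
the job is handed in; nothing more can be done
```

The job is handed in after about 98 s on the robot clock. By my last camera checks everything is in place, but clamp force and panel-to-rail contact are inferred, not measured.

**What I did**
- Moved the cork block from the vise into the tray.
- Cranked the vise open 3 turns. The rail had been knocked about 3 cm meanwhile, so I located it again, then laid it on the bed, centred, and let go.
- Cranked the vise shut onto it.
- Leaned all four panels (ochre, green, dark red, slate) against the robot side of the rail, painted faces outward.

**Last checks**
- **Panels:** both cameras put all four feet within 5 mm of the table. I set them at about 13°. In the final pictures they lean on the rail with their paint facing out and up.
- **Rail:** it lies on the bed against the fixed jaw, centred to within a few mm.
- **Clamping:** from the crank turns and the jaw edges in the top picture, the jaw stands at about 31.5–32.5 mm. That compresses the pad about 3.5–4.5 mm, or roughly 20–27 N.
- **Cup:** it has not moved. The block was visible in the tray.

**What disagreed**
- The fingertips sit about 31 mm above the reported tool position. My first grasp of the block closed on nothing, so I measured this offset by touching the table and corrected for it.
- The final block-position reading picked up the vise instead of the block. I went by the picture and the earlier reading, which had it in the tray at the right height.
- The far edge of the moving jaw in the top picture suggested 3–4 mm less closing than the crank count. Its near edge agreed with the count to about 1 mm. I took the far edge to be shaded by the rail.

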